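Change over the finishing work holder

ROBOT

A 6-joint arm with a two-finger parallel gripper is mounted at the origin on the work surface. World frame = base frame: x ahead of the robot, y to its left, z up, the work surface at z = 0. Lengths are in m, angles in degrees, forces in N, time in s.
With the tool pointing down it reaches from about 0.325 to 0.9 m from the base axis. Payload 3.5 kg.
Tool frame: the origin (TCP) lies between the finger pads; the fingertips stand 25 mm ahead of it and the grasp point (between the pads) lies 6 mm ahead of it (arm.tip_reach is the distance from the TCP to the fingertips, in m); z points along the fingers, y is the line along which they close (so a half turn about z gives the same grasp; the last joint's range is limited). The gripper opens to 85 mm and grips with 20 to 120 N. Pads are 22 mm wide; open, the fingers measure 114 mm over their backs; the gripper's body (76 mm by 85 mm) begins 54 mm behind the grasp point. The pads swing forward as they close: fully open they stand 13 mm farther back than shut.
Start: joints at [-70.21, 15.837, -1.513, 72.651, 0, 84.076], TCP at [0.271, -0.563, 0.256] pointing down, gripper open.
Joint ranges: [-178.77, 178.77], [-48.84, 107.48], [-61.69, 71.31], [-111.58, 123.2], [-90, 87.43], [-180, 180]. Speed limits (degrees/s): [147.25, 147.25, 180, 180, 180, 180].

INTERFACE

Orientations are given as [roll, pitch, yaw] about the fixed x, y, z axes, in that order (R = Rz(yaw) Ry(pitch) Rx(roll)).
In Python, from workcell import arm, optics gives the robot as it stands.
- The arm moves only by the tool move_arm, never from a script. Its argument "targets" is a list of rows, each a list of 5 numbers: the closure, from -1 (fully open) to 1 (shut), then the shift along the tool's x, y, z in cm, then the turn about the tool's z in rad. In form: [[claw, x, y, z, turn], ...]. A call has 1 to 10 rows; each row is the pose to reach, as a shift and turn from the pose commanded when the call began, along the tool's axes at that moment; what a row does not reach only later rows make up. A row lasts 1/8 s, in which the tool goes at most 62.5 mm and 10.7 degrees, less where a joint would pass 70% of its speed; a pose out of reach is approached as far as the arm can. A call with a gripper value outside its range is refused whole. The fingers move at their own pace and stop on an object; "grip_force" is the grip in N (left out, the last holds). Time passes only in rows, so rows that repeat a pose let the fingers close. It gives the time, the measured TCP pose, the force, the opening and the grip force at its end, in the units of the state.
- arm.get_obs(): the state, without advancing time (a new reading comes with each control period).
- optics.snapshot(name): name is "side" or "top"; returns (picture, depth): 384x512x3 uint8, red, green, blue; 384x512 float32, m along the optical axis (not along the pixel's ray), 0 where there is no reading.
- optics.get_calibration(name): a dict with "K" (3x3 intrinsics, pixels), "rvec" (rotation vector, rad) and "tvec" (3), from world to camera coordinates, as OpenCV has them. Camera axes: x right, y down, z forward; pixel columns grow to the right and rows downward; lengths in m; the calibration is good to about 2 mm. A picture is of the moment at which its call begins. get_calibration takes no time and is no camera call.
- arm.hand_in(): hands the job in; it is judged then, once.
The state is a dict: "time": time; "qpos": joint angles; "qd": joint speeds; "tau": joint torques, N m; "ee_pos": TCP position; "tcp_rot": TCP orientation; "ft_force": force on the tool from outside, world axes, zero at the start; "moment": the same for the moment, N m; "gripper_width": finger opening in m; "finger_force": force on a finger pad.
Only numpy, scipy, OpenCV 4.12 (cv2) and the standard library are available. Lean on these libraries where they do the work, as an engineer would, in place of code of your own. Each camera call takes 0.05 s, during which the arm holds its last target. There are 200 camera calls.

TASK

Set the work holder up for the next cover: draw every orange-handled locating pin out of the nest and hang each one by its collar well inside a side notch of the blue rack, then lay the white cover panel flat in the emptied nest, and only then turn both red turnbuttons fully across its edges. Also fit the black handwheel, at any time, right down onto the square shaft of the gear housing. Leave the other tools and bottles on the bench where they are.

Things in the scene. Friction and masses are not known exactly. Their poses are not given: they have to be found in the camera images.
- nest (a point): Centre of the nest floor of the fixed work holder, an aluminium block 150 (x) x 240 (y) mm, floor 50 mm above the table. Nest 116 (x) x 146 (y) mm inside black lips 8 mm high (7 to 10 mm thick). Four 14 mm bores through the floor at x = +-30, y = +-42 mm. A grey gear housing 70 mm wide reaches out to y = -250 mm, also 50 mm high. z up; axes are the holder's.
- pin0: Locating pin (absent in some starts), upright in a bore of the nest: steel shank 12 mm thick, 40 mm long below a steel collar (30 mm across, 6 mm high), orange round grip 20 mm across and 42 mm high above the collar. Origin: centre of the collar's underside, on the nest floor at the start; z along the pin to the grip, whose top is at z = 48 mm.
- pin1: Locating pin (absent in some starts), upright in a bore of the nest: steel shank 12 mm thick, 40 mm long below a steel collar (30 mm across, 6 mm high), orange round grip 20 mm across and 42 mm high above the collar. Origin: centre of the collar's underside, on the nest floor at the start; z along the pin to the grip, whose top is at z = 48 mm.
- pin2: Locating pin (absent in some starts), upright in a bore of the nest: steel shank 12 mm thick, 40 mm long below a steel collar (30 mm across, 6 mm high), orange round grip 20 mm across and 42 mm high above the collar. Origin: centre of the collar's underside, on the nest floor at the start; z along the pin to the grip, whose top is at z = 48 mm.
- pin3: Locating pin (absent in some starts), upright in a bore of the nest: steel shank 12 mm thick, 40 mm long below a steel collar (30 mm across, 6 mm high), orange round grip 20 mm across and 42 mm high above the collar. Origin: centre of the collar's underside, on the nest floor at the start; z along the pin to the grip, whose top is at z = 48 mm.
- notch0 (a point): Side notch of the fixed blue rack: point where the centre of a hanging pin's collar underside lies, on top of the rack plate (8 mm thick, top 75 mm above the table). Notch 17 mm wide, open at the plate edge 20 mm away towards the point's -x; closed end 14 mm away in +x. Four notches, 52 mm apart along the point's y; z up. Any pin may hang in any notch.
- notch1 (a point): Side notch of the fixed blue rack: point where the centre of a hanging pin's collar underside lies, on top of the rack plate (8 mm thick, top 75 mm above the table). Notch 17 mm wide, open at the plate edge 20 mm away towards the point's -x; closed end 14 mm away in +x. Four notches, 52 mm apart along the point's y; z up. Any pin may hang in any notch.
- notch2 (a point): Side notch of the fixed blue rack: point where the centre of a hanging pin's collar underside lies, on top of the rack plate (8 mm thick, top 75 mm above the table). Notch 17 mm wide, open at the plate edge 20 mm away towards the point's -x; closed end 14 mm away in +x. Four notches, 52 mm apart along the point's y; z up. Any pin may hang in any notch.
- notch3 (a point): Side notch of the fixed blue rack: point where the centre of a hanging pin's collar underside lies, on top of the rack plate (8 mm thick, top 75 mm above the table). Notch 17 mm wide, open at the plate edge 20 mm away towards the point's -x; closed end 14 mm away in +x. Four notches, 52 mm apart along the point's y; z up. Any pin may hang in any notch.
- panel: Loose white cover panel, 110 (x) x 140 (y) x 8 mm, with a grey block 30 (x) x 60 (y) mm in its middle, from 8 to 42 mm above its underside, to grip it by. Lies flat on the table at the start. Origin: centre of the underside, z up. Fits the nest either way round.
- button_left (a joint): Angle of the red turnbutton on the nest's +y side: 0 = its bar lies along the nest's side (holder's x), open; 1.571 (its stop) = turned anticlockwise seen from above until it lies across the panel's edge, secured. It stays where it is left.
- button_right (a joint): Angle of the red turnbutton on the nest's -y side; same meaning and same turning direction as button_left.
- button_left_grip (a point): On the pivot of the +y turnbutton, 97 mm from the nest's centre, half way up its thumb fin. Bar 72 (x) x 18 (y) x 11 mm, underside 10.5 mm above the nest floor; on it an upright fin 40 (x) x 12 (y) mm, from 13 mm below this point to 13 mm above. The axes turn with it; z up.
- button_right_grip (a point): The same point on the -y turnbutton, of the same sizes.
- shaft_seat (a point): Centre of the round steel shoulder (48 mm across, 55 mm above the table) of the upright square shaft on the gear housing, 205 mm from the nest's centre on its -y side. The shaft rises 25 mm above it: 16 mm square, the last 5 mm 12 mm square. x and y are square to its flats and turn with it (stiffly); z up.
- wheel: Loose black handwheel 112 mm across with a yellow grip post 30 x 30 mm from 36 to 78 mm above its underside. Square bore 19 mm wide, 28 mm deep from below; post, 37 mm hub and four spokes are square to the bore. Rim and spokes lie 6 to 18 mm above the underside. Stands on the table at the start. Origin: centre of the underside, z up. Fits in any of four ways.
- glue: Bystander: white glue bottle, loose on the bench, to be left alone.
- file_red: Bystander: red-handled file, loose on the bench, to be left alone.
- scraper: Bystander: yellow scraper, loose on the bench, to be left alone.
- brush: Bystander: brush, loose on the bench, to be left alone.
- foam_block: Bystander: white foam block, loose on the bench, to be left alone.
- clip: Bystander: black plastic clip, loose on the bench, to be left alone.
- dropper: Bystander: small white dropper bottle, loose on the bench, to be left alone.
Not all that is in view belongs to the job. What is shaped like the pin3 but green is not meant.

How it is judged (in metres and radians):
On the way, in this order (a step that is already met when the one before it is completed fails the run):
1. every pin present hangs in a rack notch (angle between each of pin0, pin1, pin2, pin3's own z axis and vertical below 0.15 rad and ((horizontal distance between pin0 and notch0 below 0.011 m and z of pin0 in the frame of notch0 between -0.004 and 0.004 m) or (horizontal distance between pin0 and notch1 below 0.011 m and z of pin0 in the frame of notch1 between -0.004 and 0.004 m) or (horizontal distance between pin0 and notch2 below 0.011 m and z of pin0 in the frame of notch2 between -0.004 and 0.004 m) or (horizontal distance between pin0 and notch3 below 0.011 m and z of pin0 in the frame of notch3 between -0.004 and 0.004 m)) and ((horizontal distance between pin1 and notch0 below 0.011 m and z of pin1 in the frame of notch0 between -0.004 and 0.004 m) or (horizontal distance between pin1 and notch1 below 0.011 m and z of pin1 in the frame of notch1 between -0.004 and 0.004 m) or (horizontal distance between pin1 and notch2 below 0.011 m and z of pin1 in the frame of notch2 between -0.004 and 0.004 m) or (horizontal distance between pin1 and notch3 below 0.011 m and z of pin1 in the frame of notch3 between -0.004 and 0.004 m)) and ((horizontal distance between pin2 and notch0 below 0.011 m and z of pin2 in the frame of notch0 between -0.004 and 0.004 m) or (horizontal distance between pin2 and notch1 below 0.011 m and z of pin2 in the frame of notch1 between -0.004 and 0.004 m) or (horizontal distance between pin2 and notch2 below 0.011 m and z of pin2 in the frame of notch2 between -0.004 and 0.004 m) or (horizontal distance between pin2 and notch3 below 0.011 m and z of pin2 in the frame of notch3 between -0.004 and 0.004 m)) and ((horizontal distance between pin3 and notch0 below 0.011 m and z of pin3 in the frame of notch0 between -0.004 and 0.004 m) or (horizontal distance between pin3 and notch1 below 0.011 m and z of pin3 in the frame of notch1 between -0.004 and 0.004 m) or (horizontal distance between pin3 and notch2 below 0.011 m and z of pin3 in the frame of notch2 between -0.004 and 0.004 m) or (horizontal distance between pin3 and notch3 below 0.011 m and z of pin3 in the frame of notch3 between -0.004 and 0.004 m))), for 0.2 s.
2. the panel lies flat in the nest (horizontal distance between panel and nest below 0.007 m and z of panel in the frame of nest between -0.003 and 0.003 m and angle between panel's own z axis and vertical below 0.05 rad), for 0.2 s.
3. both turnbuttons are turned across the panel (value of joint each of button_left, button_right above 1.2 rad), for 0.2 s.
At the end, for the whole second after the job is handed in: Pins hang upright by their collars in rack notches (11 mm sideways, 4 mm in height); panel flat in the nest (7 mm, 3 mm); both turnbuttons at 1.2 rad or more; handwheel down on the shaft shoulder (5 mm, 3 mm), upright; all released and at rest (all of step 1 and all of step 2 and all of step 3 and horizontal distance between wheel and shaft_seat below 0.005 m and z of wheel in the frame of shaft_seat between -0.003 and 0.003 m and angle between wheel's own z axis and vertical below 0.06 rad and linear speed of each of pin0, pin1, pin2, pin3, panel, wheel below 0.02 m/s); the robot touches nothing.
It fails at once if a bystander (bottle, file, scraper, brush, foam block or clip) is moved more than 4 cm (distance of any of glue, file_red, scraper, brush, foam_block, clip, dropper from where it was at the start of the episode above 0.04 m).
Of pin0, pin1, pin2, pin3 only 2 to 4 are there at a start; the rules pass over those that are not, and their reading is None.
At some moment in a run one of panel, wheel may be knocked a few centimetres aside while the robot is not near it.
It also fails if it takes over 210 s, if anything falls off the work surface, if the arm or the gripper's body presses on something with over 40 N, if the wrist force passes 120 N, or if a joint passes its speed limit or range.

## Working session

There is one attempt and no reset: what is moved stays moved. The work goes in short steps, Python scripts to look and compute and a tool call to move; the robot and the scene stay as the last step left them, time stands still between calls to the robot, and variables do not carry over. Pictures are saved under pics/ and viewed, at most 17 in all, crops included, and the job is handed in when it is done.

Besides the shell and the picture viewer there is one more tool, called in YAML: its name, and indented under it one key for each argument. move_arm: Moves the arm, as the interface text tells. Its arguments: {"type":"object","properties":{"targets":{"type":"array","items":{"type":"array","items":{"type":"number"}}},"grip_force":{"type":"number"}},"required":["targets"]}

```bash
ls; mkdir -p pics; cat > h.py <<'E'
import numpy as np, cv2
from workcell import arm, optics
def snap(n,f=None):
    p,d=optics.snapshot(n)
    if f: cv2.imwrite('pics/'+f,p[:,:,::-1])
    return p,d
def cloud(n,d):
    c=optics.get_calibration(n);K=np.array(c['K']);R=cv2.Rodrigues(np.array(c['rvec'],float))[0];t=np.array(c['tvec'],float).ravel()
    v,u=np.mgrid[:d.shape[0],:d.shape[1]]
    P=np.stack([(u-K[0,2])/K[0,0]*d,(v-K[1,2])/K[1,1]*d,d],-1)
    W=(P-t)@R
    W[d==0]=np.nan
    return W
E
python3 - <<'E'
from h import *
for n in ('side','top'):
    p,d=snap(n); np.savez(n+'0.npz',p=p,d=d)
    cv2.imwrite(f'pics/{n}0.png',cv2.resize(p[:,:,::-1],(800,600)))
    c=optics.get_calibration(n);R=cv2.Rodrigues(np.array(c['rvec'],float))[0];print(n,-R.T@np.array(c['tvec']).ravel(),R[2],c['K'])
print(arm.get_obs())
E
```

```text
pics
side [ 0.39881593 -1.08899265  0.74607479] [ 0.122476    0.84861685 -0.51463489] [[461.47819978   0.         246.3801856 ]
 [  0.         461.47819978 195.45484483]
 [  0.           0.           1.        ]]
top [0.47287987 0.04869971 1.37987904] [ 0.08526815  0.00229132 -0.9963554 ] [[460.67100168   0.         255.09210861]
 [  0.         460.67100168 192.10315304]
 [  0.           0.           1.        ]]
{'time': 0.1, 'qpos': array([-7.02103437e+01,  1.58768141e+01, -1.58958333e+00,  7.26519455e+01,
       -8.76571092e-04,  8.40743361e+01]), 'qd': array([-0.00888044, -0.09835275,  0.20767547,  0.01615316,  0.12911207,
       -0.02637068]), 'tau': array([ 2.66199095e-04, -4.46707499e+01,  2.96129179e+01,  8.46888724e-03,
       -6.56541147e-05, -2.10049343e-06]), 'ee_pos': array([ 0.27093766, -0.5624886 ,  0.2552432 ]), 'tcp_rot': array([-1.79882199e+02, -1.13456019e-02,  2.57153095e+01]), 'ft_force': array([-0.21835329, -0.15448942,  0.52612039]), 'moment': array([ 0.02263954, -0.01864443, -0.01356917]), 'finger_force': 0.0, 'gripper_width': 0.08548778764386929}
```

View pics/side0.png

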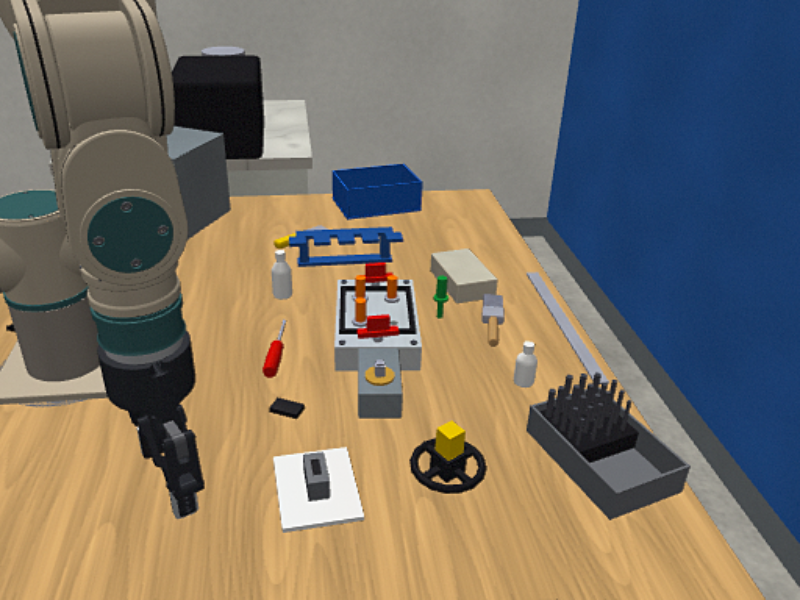

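View pics/top0.png

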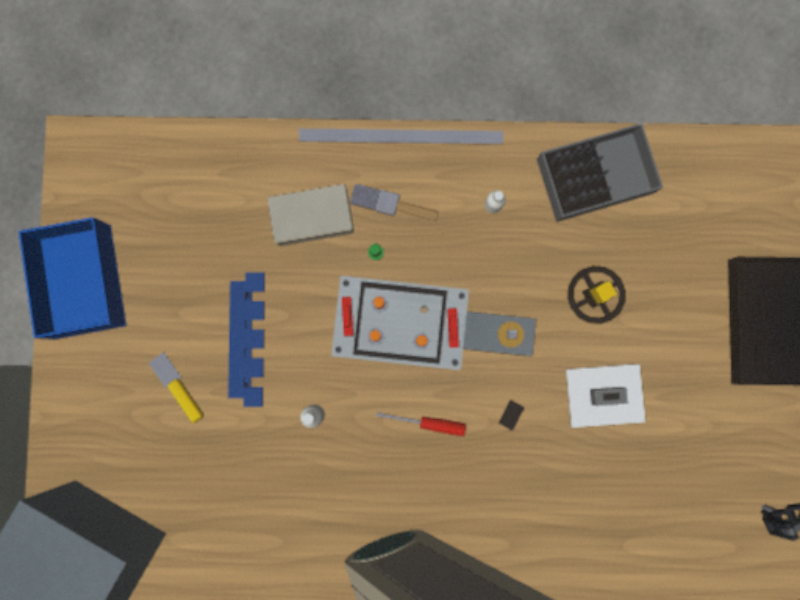

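The pictures (800x600 scale) show three orange pins in the nest in the top view at (378,302), (375,335) and (421,341). The fourth bore at (424,309) is empty. The green pin-shaped thing at (375,252) is the decoy. The rack is at (248,340) with its notches opening right, the panel is at (606,396), the wheel is at (597,294) and the buttons are at (347,316) and (453,328). Things that could be taken for a pin: the three orange ones and the green one, plus the scraper's yellow handle at (185,400).

```bash
cat >> h.py <<'E'
def masks(p):
    h=cv2.cvtColor(p,cv2.COLOR_RGB2HSV);H,S,V=[h[...,i].astype(int) for i in range(3)]
    return dict(orange=(H>=6)&(H<=14)&(S>200)&(V>140),red=((H<5)|(H>175))&(S>180)&(V>90),blue=(H>100)&(H<125)&(S>150),yellow=(H>22)&(H<32)&(S>190)&(V>80),
      green=(H>45)&(H<75)&(S>150),white=(S<25)&(V>200),dark=(V<60),gold=(H>15)&(H<23)&(S>150)&(V>150),V=V,S=S,H=H)
def comps(m,minpix=12):
    n,l,s,c=cv2.connectedComponentsWithStats(m.astype(np.uint8),connectivity=8)
    return [(l==i,c[i],s[i,4]) for i in range(1,n) if s[i,4]>=minpix]
E
python3 - <<'E'
from h import *
np.set_printoptions(precision=4,suppress=True)
for n in ('top','side'):
    f=np.load(n+'0.npz');p,d=f['p'],f['d'];W=cloud(n,d);M=masks(p);print('==',n)
    for k in('orange','red','blue','yellow','green','white','gold'):
        for m,c,a in comps(M[k],20):
            w=W[m];w=w[~np.isnan(w[:,0])]
            if len(w)<5:continue
            zt=np.percentile(w[:,2],95)
            if zt>0.3 or zt<-.02:continue
            t=w[w[:,2]>zt-0.006]
            lo,hi=np.percentile(t,[2,98],axis=0)
            r=cv2.minAreaRect(t[:,:2].astype(np.float32)*1000)
            print(k,c.round(),a,'ztop',zt.round(4),'mid',((lo+hi)/2)[:2],'rect',np.round(r[0],1),np.round(r[1],1),round(r[2],1))
f=np.load('top0.npz');W=cloud('top',f['d']);z=W[...,2]
t=z[360:380,150:300];print('table z',np.nanmedian(z[320:335,150:190]),np.nanstd(z[320:335,150:190]))
E
```

```text
== top
red [222. 202.] 98 ztop 0.0999 mid [0.555  0.1449] rect [553.7 145. ] [39.2  8.9] 1.8
red [289. 209.] 113 ztop 0.0994 mid [ 0.5355 -0.0476] rect [535.5 -47.5] [36.5  8.4] 0.7
red [283. 272.] 186 ztop 0.0277 mid [ 0.355  -0.0321] rect [355.3 -32.1] [78.2 18.8] 79.7
blue [ 42. 178.] 3352 ztop 0.0806 mid [0.6176 0.6606] rect [617.8 660.6] [200.2 142.5] 11.6
blue [164. 181.] 24 ztop 0.0796 mid [0.6136 0.3122] rect [612.3 313.8] [31.5 11.6] 52.6
blue [155. 222.] 531 ztop 0.0793 mid [0.4915 0.3291] rect [486.6 328.6] [ 56.9 183.2] 89.7
yellow [386. 187.] 127 ztop 0.0816 mid [ 0.6056 -0.3243] rect [ 606.8 -323.8] [26.4 28.6] 35.5
yellow [118. 256.] 226 ztop 0.0227 mid [0.3961 0.4515] rect [395.6 450.2] [84. 23.] 36.3
white [387. 253.] 1323 ztop 0.0114 mid [ 0.4164 -0.3408] rect [ 415.7 -340.3] [104.7 135.1] 5.2
white [196. 268.] 28 ztop 0.1039 mid [0.3715 0.209 ] rect [370.8 210.1] [12.4 12.8] 59.6
== side
orange [229. 184.] 25 ztop 0.0949 mid [0.5183 0.0806] rect [517.5  80.1] [2.7 6.8] 53.4
orange [249. 185.] 29 ztop 0.0957 mid [0.5758 0.0734] rect [576.2  72.6] [4.  5.1] 35.0
oran
[... 809 characters left out ...]

white [182.  92.] 410 ztop 0.0364 mid [0.3916 1.2243] rect [ 391.5 1236. ] [139.5 608. ] 0.3
white [185.  76.] 142 ztop 0.0361 mid [0.4041 1.329 ] rect [ 402.1 1326.3] [117.6 141.7] 0.7
white [246. 214.] 341 ztop 0.051 mid [0.5473 0.0328] rect [547.8  39.6] [229.7 143.6] 84.2
white [223. 199.] 88 ztop 0.0512 mid [0.4949 0.0548] rect [495.7  55.1] [130.1  13.9] 86.1
white [248. 196.] 277 ztop 0.0508 mid [0.5697 0.0494] rect [567.3  49.9] [129.8  72.1] 84.9
white [202. 314.] 1828 ztop 0.009 mid [ 0.4148 -0.347 ] rect [ 415.  -345.6] [109.6 141.5] 5.1
gold [242. 240.] 107 ztop 0.0552 mid [ 0.5262 -0.1604] rect [ 525.6 -161.3] [41.5 43.4] 81.0
table z -7.186636572257807e-05 0.002830557072407844
```

```bash
python3 - <<'E'
from h import *
a=np.load('top0.npz')['p'][160:260,140:360]; b=np.load('side0.npz')['p'][135:275,160:310]
cv2.imwrite('pics/c1.png',np.vstack([cv2.resize(a,(660,300),interpolation=2),cv2.copyMakeBorder(cv2.resize(b,(321,300),interpolation=2),0,0,0,339,0)])[:,:,::-1])
E
```

```text
(no output)
```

View pics/c1.png

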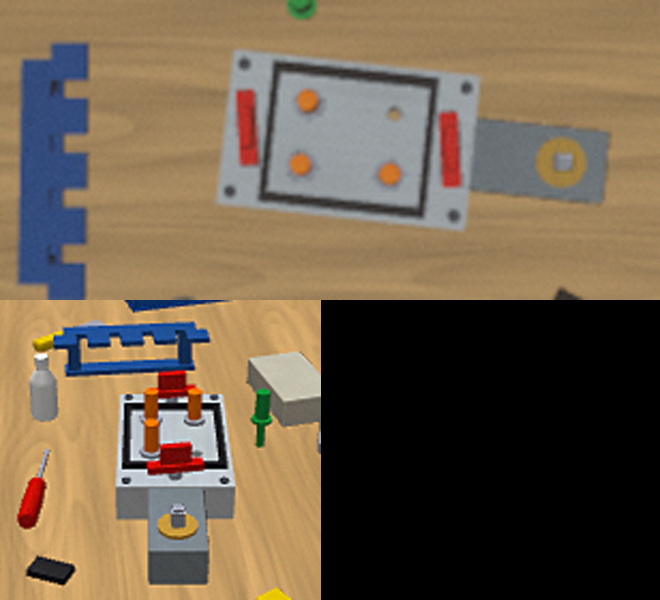

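The crop confirms three orange pins with round steel collars in the bores; the green one stands outside the nest. The two cameras disagree by about 6 mm in y, so I'll use the gripper as a reference.

```bash
python3 - <<'E'
from h import *
np.set_printoptions(precision=4,suppress=True)
T=np.array([.27094,-.5625,.2552]);a=np.radians(25.7)
X=np.array([np.cos(a),np.sin(a)]);Y=np.array([np.sin(a),-np.cos(a)])
for n in('top','side'):
    f=np.load(n+'0.npz');W=cloud(n,f['d']).reshape(-1,3)
    w=W[(np.linalg.norm(W[:,:2]-T[:2],axis=1)<.09)&(W[:,2]>.1)&(W[:,2]<.45)]
    q=np.c_[(w[:,:2]-T[:2])@X,(w[:,:2]-T[:2])@Y,w[:,2]-T[2]]
    for lo in np.arange(-.04,.16,.02):
        s=q[(q[:,2]>lo)&(q[:,2]<lo+.02)]
        if len(s)>3: print(n,lo.round(2),len(s),np.percentile(s,[3,50,97],axis=0)[:,:2].ravel())
E
```

```text
top -0.02 11 [ 0.0002 -0.0571  0.0079 -0.0513  0.0117 -0.0444]
top 0.0 29 [ 0.004  -0.0577  0.008  -0.0507  0.0118 -0.0444]
top 0.02 48 [-0.0109 -0.0748  0.0097 -0.0551  0.0134 -0.0442]
top 0.04 145 [-0.0094 -0.0747  0.0077 -0.0456  0.0174 -0.0307]
top 0.06 94 [-0.0098 -0.0726  0.0083 -0.0693  0.0164 -0.0312]
top 0.08 105 [-0.0111 -0.0703  0.0022 -0.0642  0.0123 -0.0504]
side -0.02 115 [-0.012  -0.0432 -0.0063  0.0497  0.0092  0.0575]
side 0.0 179 [-0.012  -0.0446 -0.0068  0.0544  0.0085  0.0581]
side 0.02 122 [-0.0141 -0.0454 -0.0075  0.0582  0.0093  0.0757]
side 0.04 375 [-0.0179 -0.0267 -0.0097  0.0685  0.0099  0.0753]
side 0.06 524 [-0.0203 -0.008  -0.0088  0.0617  0.0162  0.073 ]
side 0.08 560 [-0.0151  0.0156 -0.0032  0.0465  0.0106  0.0703]
side 0.1 607 [-0.0375  0.0096 -0.0087  0.0345  0.0282  0.0393]
side 0.12 795 [-0.0378  0.0091 -0.0078  0.0333  0.0289  0.0393]
side 0.14 832 [-0.0369 -0.0019 -0.0113  0.0287  0.0313  0.037 ]
```

```bash
cat >> h.py <<'E'
def raypl(n,uv,z):
    c=optics.get_calibration(n);K=np.array(c['K']);R=cv2.Rodrigues(np.array(c['rvec'],float))[0];t=np.array(c['tvec'],float).ravel()
    uv=np.atleast_2d(np.array(uv,float));r=np.c_[(uv-K[:2,2])/K[0,0],np.ones(len(uv))]@R;o=-R.T@t
    return o+r*((z-o[2])/r[:,2])[:,None]
def proj(n,P):
    c=optics.get_calibration(n)
    return cv2.projectPoints(np.atleast_2d(np.array(P,float)),np.array(c['rvec'],float),np.array(c['tvec'],float),np.array(c['K'],float),None)[0].reshape(-1,2)
E
python3 - <<'E'
from h import *
np.set_printoptions(precision=4,suppress=True)
for n in('top','side'):
    f=np.load(n+'0.npz');p,d=f['p'],f['d'];W=cloud(n,d);M=masks(p);print('==',n)
    m=[c for c in comps(M['white'],900) if abs(c[1][1]-(253 if n=='top' else 314))<8][0][0]
    q=np.flip(np.argwhere(m),1);w=raypl(n,q,.008)
    print('panel ray',cv2.minAreaRect((w[:,:2]*1000).astype(np.float32)),'depth z med',np.nanmedian(W[m][:,2]),'plane resid y', np.nanmedian(W[m][:,1]-w[:,1]),np.nanmedian(W[m][:,0]-w[:,0]))
    # table samples
    for xy in((.3,-.3),(.5,-.27),(.7,-.3),(.4,.1),(.45,-.45)):
        u,v=proj(n,[*xy,0])[0].round().astype(int)
        print(xy,np.nanmedian(W[v-3:v+4,u-3:u+4],axis=(0,1))[2],end=' ')
    print()
E
```

```text
== top
panel ray ((415.7309875488281, -340.7797546386719), (104.88624572753906, 135.00027465820312), 5.007154941558838) depth z med 0.006728352510139403 plane resid y -0.0003593864209386066 -3.124996954403936e-05
(0.3, -0.3) -0.0005315400760135298 (0.5, -0.27) -0.001200811903738854 (0.7, -0.3) -0.000708045098115925 (0.4, 0.1) 0.00035739771555346427 (0.45, -0.45) -0.0016369923713740958 
== side
panel ray ((414.83184814453125, -347.21368408203125), (108.88062286376953, 137.6082763671875), 5.003655433654785) depth z med 0.006752600951150828 plane resid y 0.0012424967491165284 2.4808121044106457e-06
(0.3, -0.3) -0.001467483448338628 (0.5, -0.27) -0.0012714139079095404 (0.7, -0.3) -0.0010629676026841527 (0.4, 0.1) -0.0015339205378747263 (0.45, -0.45) -0.0014459208207665295
```

move_arm:
  targets:
    - [-1,46.3,-40.9,2,-1.026]
    - [-1,46.3,-40.9,2,-1.026]
    - [-1,46.3,-40.9,2,-1.026]
    - [-1,46.3,-40.9,2,-1.026]
    - [-1,46.3,-40.9,2,-1.026]
    - [-1,46.3,-40.9,2,-1.026]
    - [-1,46.3,-40.9,2,-1.026]
    - [-1,46.3,-40.9,2,-1.026]
    - [-1,46.3,-40.9,2,-1.026]
    - [-1,46.3,-40.9,2,-1.026]

```text
time: 1.35
ee_pos: [0.5111, 0.0085, 0.236]
tcp_rot: [-180.0, 0.0, 84.5]
ft_force: [2.5, -0.3, 1.1]
gripper_width: 0.0851
finger_force: 0.0
```

move_arm:
  targets:
    - [-0.1,0,0,3,0]
    - [-0.1,0,0,6,0]
    - [-0.1,0,0,6,0]
    - [-0.1,0,0,6,0]

```text
time: 1.85
ee_pos: [0.5112, 0.0061, 0.177]
tcp_rot: [180.0, -0.0, 84.5]
ft_force: [-0.2, 0.7, 0.2]
gripper_width: 0.047
finger_force: 0.0
```

```bash
cat >> h.py <<'E'
def fingers(n,T=None,yaw=None,lo=-.02,hi=.01,W=None):
    o=arm.get_obs();T=np.array(o['ee_pos']);a=np.radians(o['tcp_rot'][2])
    X=np.array([np.cos(a),np.sin(a)]);Y=np.array([np.sin(a),-np.cos(a)])
    W=W.reshape(-1,3);w=W[(np.linalg.norm(W[:,:2]-T[:2],axis=1)<.07)&(W[:,2]>T[2]+lo)&(W[:,2]<T[2]+hi)]
    return T,a,np.c_[(w[:,:2]-T[:2])@X,(w[:,:2]-T[:2])@Y,w[:,2]-T[2]]
def go(x,y,z,yaw=None):
    o=arm.get_obs();T=np.array(o['ee_pos']);a=np.radians(o['tcp_rot'][2]);d=np.array([x,y,z])-T
    tr=0 if yaw is None else -(np.radians(yaw)-a+np.pi)%(2*np.pi)-np.pi
    if yaw is not None: tr=((a-np.radians(yaw))+np.pi)%(2*np.pi)-np.pi
    print('go',np.round([100*(d[0]*np.cos(a)+d[1]*np.sin(a)),100*(d[0]*np.sin(a)-d[1]*np.cos(a)),-100*d[2],tr],3))
E
python3 - <<'E'
from h import *
np.set_printoptions(precision=4,suppress=True)
p,d=snap('side');W=cloud('side',d);np.savez('side1.npz',p=p,d=d)
T,a,q=fingers('side',W=W)
for s in(-1,1):
    k=q[q[:,1]*s>0];print(len(k),np.percentile(k,[3,50,97],axis=0)[:,:2].ravel(), k[:,2].min())
for m,c,n in comps(masks(p)['orange'],12):
    w=W[m];w=w[~np.isnan(w[:,0])];print(c,n,np.percentile(w,[5,50,95],axis=0).ravel())
cv2.imwrite('pics/s1.png',cv2.resize(p[100:260,140:340],(800,600) if 0 else (750,600),interpolation=2)[:,:,::-1])
pt,dt=snap('top');cv2.imwrite('pics/t1.png',cv2.resize(pt[110:290,140:360],(733,600),interpolation=2)[:,:,::-1])
E
```

```text
44 [-0.0163 -0.036  -0.0104 -0.0305 -0.006  -0.0252] -0.016291553011323207
53 [-0.0154  0.0225 -0.0107  0.028  -0.0047  0.036 ] -0.019122358716711946
[231.1538 191.3846] 13 [0.51   0.0009 0.0569 0.5159 0.0073 0.0947 0.5224 0.0827 0.0985]
```

View pics/s1.png

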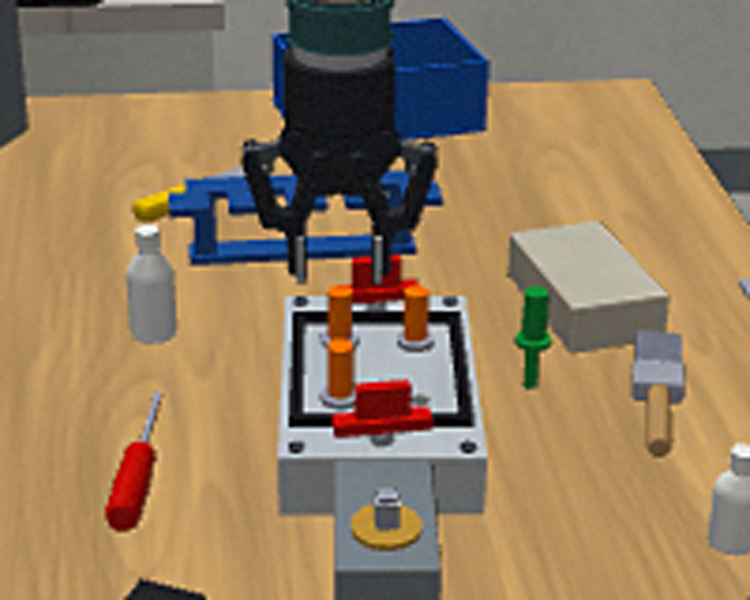

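```bash
python3 - <<'E'
from h import *
np.set_printoptions(precision=4,suppress=True)
print('side A,B,C',raypl('side',[(230.8,192.2),(230.3,177.8),(250.6,177.8)],.098)[:,:2].tolist())
print('top C,B,A',raypl('top',[(242.3,193.3),(239.8,214.3),(269.7,217.7)],.098)[:,:2].tolist())
# rack: blue pixels, plate top, side + top by ray
for n in('top','side'):
    f=np.load(n+'0.npz');p=f['p'];m=[c for c in comps(masks(p)['blue']|((masks(p)['H']>100)&(masks(p)['H']<125)&(masks(p)['S']>120)),200) if (abs(c[1]-([155,222] if n=='top' else [220,156]))<15).all()][0][0]
    q=np.flip(np.argwhere(m),1);w=raypl(n,q,.075)
    W=cloud(n,f['d'])[m];w=w[abs(W[:,2]-.075)<(.012 if n=='top' else .006)]
    img=np.zeros((120,300),np.uint8)
    print(n,cv2.minAreaRect((w[:,:2]*1000).astype(np.float32)),len(w))
    x0=w[:,0].min()
    for xb in np.arange(.37,.64,.006):
        s=w[(w[:,0]>=xb)&(w[:,0]<xb+.006)]
        if len(s): print(f'{xb+.003:.3f}:{s[:,1].min():.4f}..{s[:,1].max():.4f}',end=' ')
    print()
E
```

```text
side A,B,C [[0.5124846501403271, 0.000883431825346559], [0.5193104842560502, 0.08290421281477589], [0.5782401752963466, 0.07769797019475555]]
top C,B,A [[0.5787374255246116, 0.08731690947785001], [0.5200382835058514, 0.09331855216391008], [0.511742668107828, 0.010058778784514118]]
top ((510.9388122558594, 327.66400146484375), (237.546630859375, 59.60892105102539), 0.7868685126304626) 1342
0.391:0.2993..0.3246 0.397:0.2966..0.3247 0.403:0.2967..0.3249 0.409:0.2969..0.3533 0.415:0.2971..0.3535 0.421:0.2973..0.3537 0.427:0.3313..0.3539 0.433:0.3287..0.3541 0.439:0.3288..0.3543 0.445:0.2981..0.3546 0.451:0.2982..0.3547 0.457:0.2983..0.3549 0.463:0.2986..0.3551 0.469:0.2988..0.3553 0.475:0.2989..0.3555 0.481:0.3302..0.3557 0.487:0.3304..0.3560 0.493:0.3221..0.3562 0.499:0.2997..0.3564 0.505:0.2999..0.3566 0.511:0.3000..0.3567 0.517:0.3002..0.3569 0.523:0.3004..0.3571 0.529:0.3176..0.3572 0.535:0.3291..0.3575 0.541:0.3293..0.3550 0.547:0.3069..0.3580 0.553:0.2984..0.3554 0.559:0.3015..0.3555 0.565:0.3017..0.3557 0.571:0.2991..0.3559 0.577:0.2992..0.3561 0.583:0.3306..0.3563 0.589:0.3336..0
[... 426 characters left out ...]
.0.3428 0.439:0.3188..0.3423 0.445:0.2801..0.3497 0.451:0.2870..0.3494 0.457:0.2790..0.3489 0.463:0.2785..0.3483 0.469:0.2856..0.3481 0.475:0.2854..0.3475 0.481:0.3230..0.3470 0.487:0.3150..0.3464 0.493:0.2835..0.3459 0.499:0.2907..0.3456 0.505:0.2829..0.3451 0.511:0.2824..0.3445 0.517:0.2816..0.3440 0.523:0.2885..0.3437 0.529:0.2961..0.3512 0.535:0.3186..0.3506 0.541:0.3181..0.3503 0.547:0.2866..0.3498 0.553:0.2788..0.3492 0.559:0.2858..0.3487 0.565:0.2852..0.3484 0.571:0.2847..0.3479 0.577:0.2844..0.3473 0.583:0.3226..0.3467 0.589:0.3220..0.3465 0.595:0.2979..0.3459 0.601:0.2898..0.3454 0.607:0.2817..0.3448 0.613:0.2889..0.3526 0.619:0.2806..0.3198 0.625:0.2878..0.3193 0.631:0.2876..0.3187
```

```bash
python3 - <<'E'
from h import *
np.set_printoptions(precision=4,suppress=True)
for dz in(.012,.019,.025):
  print(dz,proj('side',[[.5112-.030*.995,.0061-.011+.003,.177-dz],[.5112+.03*.995,.0061-.011-.003,.177-dz]]).tolist())
f=np.load('side1.npz');W=cloud('side',f['d'])
# columns of fingers: world pts per row; pin A column
for u in(219,220,231,240,241):
    print(u,[(v,*W[v,u].round(3)) for v in range(158,212,3) if not np.isnan(W[v,u,0]) and W[v,u,1]<.12])
E
```

```text
0.012 [[219.42900848791572, 171.6612847089824], [241.9022680441734, 171.80274809195748]]
0.019 [[219.44791425434653, 173.9720722607633], [241.85571861822484, 174.10897819618722]]
0.025 [[219.4640316499874, 175.94204673126876], [241.81603428114244, 176.07508649894152]]
219 [(158, np.float64(0.48), np.float64(-0.005), np.float64(0.207)), (161, np.float64(0.48), np.float64(-0.007), np.float64(0.199)), (164, np.float64(0.48), np.float64(-0.002), np.float64(0.188)), (167, np.float64(0.48), np.float64(-0.003), np.float64(0.18)), (170, np.float64(0.48), np.float64(-0.003), np.float64(0.171)), (173, np.float64(0.48), np.float64(-0.009), np.float64(0.165)), (185, np.float64(0.488), np.float64(0.113), np.float64(0.058)), (188, np.float64(0.487), np.float64(0.099), np.float64(0.056)), (191, np.float64(0.486), np.float64(0.079), np.float64(0.058)), (194, np.float64(0.485), np.float64(0.063), np.float64(0.057)), (197, np.float64(0.483), np.float64(0.044), np.float64(0.058)), (200, np.float64(0.482), np.float64(0.03), np.float64(0.057)), (203, np.float64(0.48), np.float64(0.01), np.float64(0.059))
[... 3114 characters left out ...]
0, np.float64(0.539), np.float64(-0.008), np.float64(0.17)), (173, np.float64(0.538), np.float64(-0.01), np.float64(0.162)), (185, np.float64(0.555), np.float64(0.114), np.float64(0.055)), (188, np.float64(0.554), np.float64(0.107), np.float64(0.048)), (191, np.float64(0.552), np.float64(0.09), np.float64(0.048)), (194, np.float64(0.549), np.float64(0.066), np.float64(0.052)), (197, np.float64(0.547), np.float64(0.05), np.float64(0.051)), (200, np.float64(0.546), np.float64(0.037), np.float64(0.049)), (203, np.float64(0.534), np.float64(-0.056), np.float64(0.097)), (206, np.float64(0.535), np.float64(-0.053), np.float64(0.086)), (209, np.float64(0.534), np.float64(-0.06), np.float64(0.081))]
```

The picture shows the gripper above the front-left pin, with the fingers either side of it at crop (300,281) and (378,281). The finger depths match the arm's own reading to within 2 mm. I'll grasp pin A.

move_arm:
  targets:
    - [-0.1,0.25,0.06,4,0]
    - [-0.1,0.25,0.06,8.9,0]
    - [-0.1,0.25,0.06,8.9,0]
    - [0.9,0.25,0.06,8.9,0]
    - [0.9,0.25,0.06,8.9,0]
    - [0.9,0.25,0.06,8.9,0]
    - [0.9,0.25,0.06,8.9,0]
  grip_force: 50

```text
time: 2.82
ee_pos: [0.5138, 0.0084, 0.0899]
tcp_rot: [179.7, 0.0, 84.5]
ft_force: [-1.2, 0.7, 7.8]
gripper_width: 0.0189
finger_force: 48.9
```

move_arm:
  targets:
    - [0.9,0,0,-2,0]
    - [0.9,0,0,-6,0]
    - [0.9,0,0,-10,0]
    - [0.9,0,0,-10,0]
    - [0.9,0,0,-10,0]

```text
time: 3.45
ee_pos: [0.5116, 0.0088, 0.1875]
tcp_rot: [180.0, -0.0, 84.5]
ft_force: [-1.5, 0.1, -0.2]
gripper_width: 0.0185
finger_force: 49.9
```

```bash
python3 - <<'E'
from h import *
np.set_printoptions(precision=4,suppress=True)
p,d=snap('side');W=cloud('side',d)
T,a,q=fingers('side',W=W,lo=-.09,hi=.02)
q=q[abs(q[:,1])<.035]
for lo in np.arange(-.085,.015,.008):
    s=q[(q[:,2]>lo)&(q[:,2]<lo+.008)]
    if len(s)>2: print(lo.round(3),len(s),np.median(s[:,0]).round(4),np.median(s[abs(s[:,1])<.004][:,0]).round(4),'y',np.percentile(s[:,1],[5,50,95]))
cv2.imwrite('pics/s2.png',cv2.resize(p[100:260,140:340],(750,600),interpolation=2)[:,:,::-1])
E
```

```text
-0.085 8 -0.0062 -0.0074 y [-0.0054  0.0001  0.0047]
-0.077 14 -0.0072 -0.0086 y [-0.0054  0.0001  0.0056]
-0.069 11 -0.007 -0.0085 y [-0.0054  0.      0.0055]
-0.061 12 -0.0069 -0.0076 y [-0.0054 -0.      0.004 ]
-0.053 10 -0.0072 -0.0073 y [-0.0055  0.0013  0.0054]
-0.045 14 -0.0125 -0.0123 y [-0.0118 -0.0001  0.0117]
-0.037 39 -0.0096 -0.0113 y [-0.0112 -0.0001  0.0134]
-0.029 24 -0.0098 -0.0112 y [-0.0131 -0.0002  0.0128]
-0.021 38 -0.011 -0.0118 y [-0.0193  0.0025  0.0185]
-0.013 46 -0.0094 -0.0116 y [-0.0208 -0.0029  0.0205]
-0.005 47 -0.0104 -0.0132 y [-0.0188  0.0024  0.0202]
0.003 54 -0.0089 -0.0086 y [-0.0198 -0.0003  0.0183]
0.011 32 -0.0112 nan y [-0.0252 -0.0109  0.0246]
  return _methods._mean(a, axis=axis, dtype=dtype,
  ret = ret.dtype.type(ret / rcount)
```

View pics/s2.png

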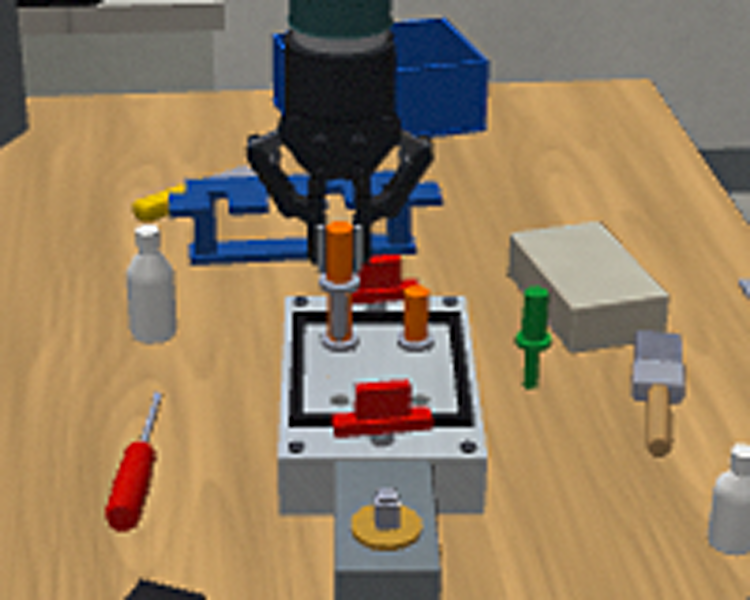

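The pin hangs straight and centred between the fingers (crop (340,280)), and its bore is empty. Next I'll move it to the mouth of the notch at x = 0.59.

move_arm:
  targets:
    - [0.9,0,0,-2.3,0]
    - [0.9,6,1.2,-2.3,0]
    - [0.9,12,2.4,-2.3,0]
    - [0.9,18,3.6,-2.3,0]
    - [0.9,23,4.6,-2.3,0]
    - [0.9,26.5,5.3,-2.3,0]
    - [0.9,26.5,5.3,-2.3,0]
    - [0.9,26.5,5.3,-2.3,0]

```text
time: 4.5
ee_pos: [0.5887, 0.2667, 0.2086]
tcp_rot: [-179.8, 0.1, 84.5]
ft_force: [0.7, -0.2, -0.2]
gripper_width: 0.0185
finger_force: 49.9
```

move_arm:
  targets:
    - [0.9,0,0,5,0]
    - [0.9,0,0,9,0]
    - [0.9,0,0,9,0]
    - [0.9,0,0,9,0]

```text
time: 5.0
ee_pos: [0.5905, 0.2668, 0.1216]
tcp_rot: [179.9, -0.0, 84.4]
ft_force: [-0.1, -0.1, -0.5]
gripper_width: 0.0186
finger_force: 49.9
```

```bash
python3 - <<'E'
from h import *
p,d=snap('side');p2,d2=snap('top')
a=cv2.resize(p[110:190,170:300],(780,480),interpolation=2)
cv2.imwrite('pics/s3.png',a[:,:,::-1])
go(.590,.318,.117)
# scan: rack front edge & pin in depth at same image
W=cloud('side',d)
for u in range(232,262,2):
    print(u,[(v,*(W[v,u]*1000).round()) for v in range(140,170,3)])
E
```

```text
go [ 5.009 -0.65   0.596  0.   ]
232 [(140, np.float64(576.0), np.float64(574.0), np.float64(-4.0)), (143, np.float64(572.0), np.float64(535.0), np.float64(1.0)), (146, np.float64(552.0), np.float64(353.0), np.float64(73.0)), (149, np.float64(550.0), np.float64(326.0), np.float64(74.0)), (152, np.float64(548.0), np.float64(309.0), np.float64(71.0)), (155, np.float64(546.0), np.float64(295.0), np.float64(67.0)), (158, np.float64(559.0), np.float64(410.0), np.float64(-1.0)), (161, np.float64(556.0), np.float64(386.0), np.float64(-1.0)), (164, np.float64(552.0), np.float64(347.0), np.float64(7.0)), (167, np.float64(551.0), np.float64(332.0), np.float64(3.0))]
234 [(140, np.float64(583.0), np.float64(571.0), np.float64(-3.0)), (143, np.float64(580.0), np.float64(542.0), np.float64(-3.0)), (146, np.float64(559.0), np.float64(353.0), np.float64(73.0)), (149, np.float64(557.0), np.float64(331.0), np.float64(72.0)), (152, np.float64(554.0), np.float64(304.0), np.float64(74.0)), (155, np.float64(553.0), np.float64(296.0), np.float64(67.0)), (158, np.float64(566.0), np.float64(407.0), np.float
[... 7753 characters left out ...]
0)), (167, np.float64(643.0), np.float64(333.0), np.float64(-2.0))]
260 [(140, np.float64(685.0), np.float64(562.0), np.float64(-2.0)), (143, np.float64(681.0), np.float64(536.0), np.float64(-3.0)), (146, np.float64(678.0), np.float64(513.0), np.float64(-5.0)), (149, np.float64(673.0), np.float64(482.0), np.float64(-3.0)), (152, np.float64(668.0), np.float64(449.0), np.float64(0.0)), (155, np.float64(663.0), np.float64(421.0), np.float64(1.0)), (158, np.float64(660.0), np.float64(402.0), np.float64(-1.0)), (161, np.float64(658.0), np.float64(384.0), np.float64(-4.0)), (164, np.float64(653.0), np.float64(356.0), np.float64(-2.0)), (167, np.float64(650.0), np.float64(332.0), np.float64(-2.0))]
```

View pics/s3.png

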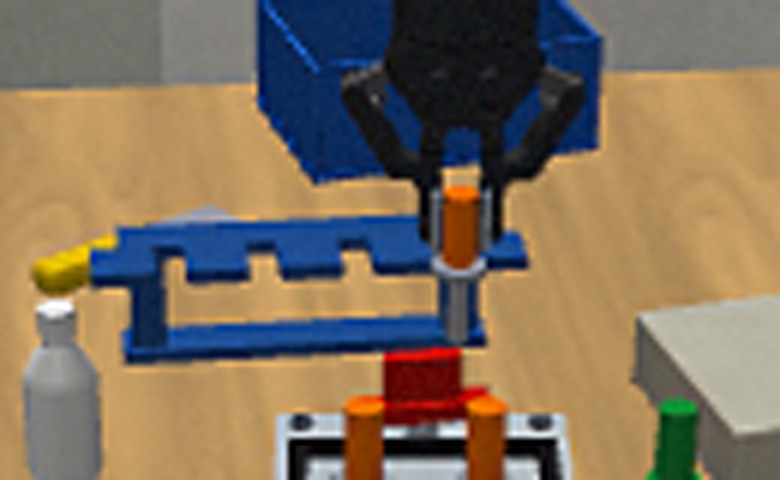

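The pin stands in front of the rightmost notch, at crop (459,270), with its collar above the plate. I'll slide it in, lower it and release.

move_arm:
  targets:
    - [0.9,1.0,-0.25,0,0]
    - [0.9,2.5,-0.4,0,0]
    - [0.9,4,-0.5,0,0]
    - [0.9,5.1,-0.64,0,0]
    - [0.9,5.1,-0.64,0,0]
    - [0.9,5.1,-0.64,0.35,0]
    - [0.9,5.1,-0.64,0.6,0]
    - [0.9,5.1,-0.64,0.6,0]

```text
time: 6.1
ee_pos: [0.5882, 0.3184, 0.115]
tcp_rot: [-180.0, -0.0, 84.5]
ft_force: [-2.3, -0.0, 4.5]
gripper_width: 0.0185
finger_force: 50.3
```

move_arm:
  targets:
    - [0.25,0,0,0,0]
    - [0.25,0,0,0,0]
    - [0.25,0,0,0,0]
    - [0.25,0,0,-4,0]
    - [0.25,0,0,-9,0]
    - [0.25,0,0,-9,0]

```text
time: 6.85
ee_pos: [0.5917, 0.3202, 0.21]
tcp_rot: [179.5, -0.3, 84.5]
ft_force: [0.4, 0.6, 0.0]
gripper_width: 0.0318
finger_force: 0.0
```

```bash
python3 - <<'E'
from h import *
np.set_printoptions(precision=4,suppress=True)
p,d=snap('side');W=cloud('side',d);M=masks(p)
for m,c,n in comps(M['orange'],12):
    w=W[m];w=w[~np.isnan(w[:,0])];print(c.round(1),n,np.percentile(w,[10,50,90],axis=0).ravel())
p,d=snap('top');cv2.imwrite('pics/x.png',p[:,:,::-1]);go(.5197,.0908,.19)
E
```

```text
[251.  177.4] 12 [0.5757 0.0774 0.0945 0.5804 0.0832 0.0961 0.5851 0.0928 0.0972]
go [-23.37   -4.687   1.493   0.   ]
```

```bash
cat >> h.py <<'E'
def hung(W):
    W=W.reshape(-1,3);w=W[(W[:,0]>.4)&(W[:,0]<.62)&(W[:,1]>.28)&(W[:,1]<.36)&(W[:,2]>.084)&(W[:,2]<.13)]
    for x in(.433,.485,.537,.589):
        s=w[abs(w[:,0]-x)<.02]
        if len(s)>3: print('hung',x,len(s),np.percentile(s,[5,50,95],axis=0).round(4).tolist())
E
python3 - <<'E'
from h import *
p,d=snap('side');hung(cloud('side',d))
p2,d2=snap('top');hung(cloud('top',d2))
h=cv2.cvtColor(p,cv2.COLOR_RGB2HSV);print(h[180:190:3,230])
a=np.vstack([cv2.resize(p[110:190,170:300],(650,400)[:2],interpolation=2)])
cv2.imwrite('pics/s4.png',a[:,:,::-1])
E
```

```text
hung 0.589 70 [[0.5783, 0.3026, 0.087], [0.586, 0.3096, 0.1049], [0.5951, 0.3184, 0.122]]
hung 0.589 62 [[0.5772, 0.3094, 0.0864], [0.5852, 0.3157, 0.1209], [0.5938, 0.3252, 0.1263]]
[[ 13 255 127]
 [ 14 255 135]
 [ 13 255 131]
 [ 13 255 132]]
```

View pics/s4.png

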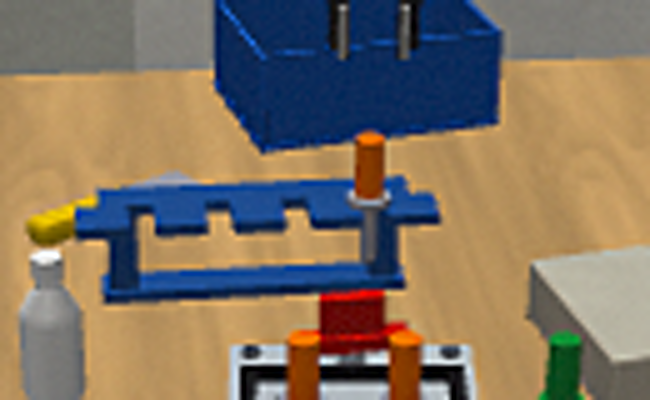

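The pin hangs upright by its collar in the right notch, at crop (370,165). Next is pin B.

move_arm:
  targets:
    - [0,-6,-1.2,0,0]
    - [0,-12,-2.3,0,0]
    - [0,-18,-3.5,0,0]
    - [0,-23.4,-4.5,1.5,0]
    - [0,-23.4,-4.5,1.5,0]
    - [0,-23.4,-4.5,1.5,0]
    - [0,-23.4,-4.5,1.5,0]

```text
time: 7.92
ee_pos: [0.5216, 0.0911, 0.1892]
tcp_rot: [180.0, -0.0, 84.6]
ft_force: [1.3, 0.4, -0.7]
gripper_width: 0.0424
finger_force: 0.0
```

move_arm:
  targets:
    - [0,0,0,5,0]
    - [0,0,0,10.0,0]
    - [0,0,0,10.0,0]
    - [0.9,0,0,10.0,0]
    - [0.9,0,0,10.0,0]
    - [0.9,0,0,10.0,0]
    - [0.9,0,0,10.0,0]

```text
time: 8.8
ee_pos: [0.5221, 0.0908, 0.0913]
tcp_rot: [179.9, -0.1, 84.5]
ft_force: [-3.0, 2.2, 6.8]
gripper_width: 0.0182
finger_force: 49.4
```

move_arm:
  targets:
    - [0.9,0,0,-2,0]
    - [0.9,0,0,-6,0]
    - [0.9,0,0,-12,0]
    - [0.9,0,0,-12,0]
    - [0.9,0,0,-12,0]

```text
time: 9.43
ee_pos: [0.5217, 0.09, 0.21]
tcp_rot: [179.9, 0.0, 84.5]
ft_force: [0.1, 0.1, -1.4]
gripper_width: 0.0184
finger_force: 49.4
```

```bash
cat >> h.py <<'E'
def pincheck():
    p,d=snap('side');W=cloud('side',d)
    T,a,q=fingers('side',W=W,lo=-.085,hi=-.046);q=q[(abs(q[:,1])<.012)&(abs(q[:,0])<.03)]
    print('n',len(q),'shank front x',np.median(q[abs(q[:,1])<.005][:,0]).round(4),'y',np.percentile(q[:,1],[5,50,95]).round(4))
E
python3 - <<'E'
from h import *
pincheck();go(.535,.268,.21)
E
```

```text
n 46 shank front x -0.0054 y [-0.0047 -0.0003  0.004 ]
go [17.856 -0.284 -0.131  0.   ]
```

move_arm:
  targets:
    - [0.9,6,0,-0.2,0]
    - [0.9,12,-0.1,-0.2,0]
    - [0.9,17.6,-0.3,-0.2,0]
    - [0.9,17.6,-0.3,-0.2,0]
    - [0.9,17.6,-0.3,4,0]
    - [0.9,17.6,-0.3,8.6,0]
    - [0.9,17.6,-0.3,8.6,0]
    - [0.9,17.6,-0.3,8.6,0]

```text
time: 10.48
ee_pos: [0.5353, 0.265, 0.1238]
tcp_rot: [-180.0, 0.0, 84.5]
ft_force: [0.9, -0.2, -0.8]
gripper_width: 0.0186
finger_force: 49.3
```

```bash
python3 - <<'E'
from h import *
go(.535,.3165,.1165)
E
```

```text
go [ 5.121 -0.526  0.725  0.   ]
```

move_arm:
  targets:
    - [0.9,1.0,-0.1,0,0]
    - [0.9,2.5,-0.25,0,0]
    - [0.9,4,-0.4,0,0]
    - [0.9,5.1,-0.52,0,0]
    - [0.9,5.1,-0.52,0,0]
    - [0.9,5.1,-0.52,0.4,0]
    - [0.9,5.1,-0.52,0.75,0]
    - [0.9,5.1,-0.52,0.75,0]

```text
time: 11.48
ee_pos: [0.5356, 0.3168, 0.1164]
tcp_rot: [179.9, -0.0, 84.5]
ft_force: [3.4, 0.8, 1.7]
gripper_width: 0.0185
finger_force: 49.8
```

move_arm:
  targets:
    - [0.25,0,0,0,0]
    - [0.25,0,0,0,0]
    - [0.25,0,0,0,0]
    - [0.25,0,0,-4,0]
    - [0.25,0,0,-9.5,0]
    - [0.25,0,0,-9.5,0]
    - [0.25,0,0,-9.5,0]

```text
time: 12.35
ee_pos: [0.5344, 0.3168, 0.2107]
tcp_rot: [-180.0, 0.0, 84.5]
ft_force: [-0.2, 0.7, 0.0]
gripper_width: 0.0316
finger_force: 0.0
```

```bash
python3 - <<'E'
from h import *
p,d=snap('side');hung(cloud('side',d))
p2,d2=snap('top');hung(cloud('top',d2)); go(.5812,.0855,.19)
E
```

```text
hung 0.537 60 [[0.5276, 0.3037, 0.0866], [0.5341, 0.3089, 0.1068], [0.5411, 0.3205, 0.1218]]
hung 0.589 70 [[0.5779, 0.3036, 0.0864], [0.5861, 0.3098, 0.1045], [0.5954, 0.3178, 0.1212]]
hung 0.537 51 [[0.5252, 0.3087, 0.0925], [0.5331, 0.3133, 0.1211], [0.5413, 0.3219, 0.1266]]
hung 0.589 57 [[0.5772, 0.3094, 0.0864], [0.5851, 0.3153, 0.1215], [0.5937, 0.3236, 0.1267]]
go [-22.526   6.959   1.902   0.   ]
```

move_arm:
  targets:
    - [0,-6,1.9,0,0]
    - [0,-12,3.8,0,0]
    - [0,-18,5.6,0,0]
    - [0,-22.5,7,1.9,0]
    - [0,-22.5,7,1.9,0]
    - [0,-22.5,7,1.9,0]
    - [0,-22.5,7,6.5,0]
    - [0,-22.5,7,12,0]
    - [0,-22.5,7,12,0]
    - [0,-22.5,7,12,0]

```text
time: 13.7
ee_pos: [0.5837, 0.0873, 0.0923]
tcp_rot: [179.9, -0.0, 84.6]
ft_force: [0.3, -0.7, 1.3]
gripper_width: 0.0425
finger_force: 0.0
```

move_arm:
  targets:
    - [0.9,0,0,0,0]
    - [0.9,0,0,0,0]
    - [0.9,0,0,0,0]
    - [0.9,0,0,0,0]
    - [0.9,0,0,0,0]

```text
time: 14.32
ee_pos: [0.583, 0.0869, 0.0935]
tcp_rot: [179.9, -0.1, 84.5]
ft_force: [-5.1, 1.5, 7.5]
gripper_width: 0.0191
finger_force: 48.3
```

move_arm:
  targets:
    - [0.9,0,0,-2,0]
    - [0.9,0,0,-6,0]
    - [0.9,0,0,-12,0]
    - [0.9,0,0,-12,0]
    - [0.9,0,0,-12,0]

```text
time: 14.95
ee_pos: [0.5833, 0.0862, 0.212]
tcp_rot: [179.9, -0.0, 84.5]
ft_force: [-0.5, 0.2, -1.3]
gripper_width: 0.0188
finger_force: 49.0
```

```bash
python3 - <<'E'
from h import *
pincheck();go(.484,.265,.21)
E
```

```text
n 47 shank front x -0.0082 y [-0.0062 -0.001   0.0029]
go [ 16.857 -11.496   0.052   0.   ]
```

move_arm:
  targets:
    - [0.9,6,-4.1,0,0]
    - [0.9,11,-7.6,0,0]
    - [0.9,16.8,-11.4,0,0]
    - [0.9,16.8,-11.4,0,0]
    - [0.9,16.8,-11.4,0,0]
    - [0.9,16.8,-11.4,4,0]
    - [0.9,16.8,-11.4,8.6,0]
    - [0.9,16.8,-11.4,8.6,0]
    - [0.9,16.8,-11.4,8.6,0]

```text
time: 16.12
ee_pos: [0.4868, 0.2637, 0.1257]
tcp_rot: [179.9, -0.0, 84.4]
ft_force: [-0.3, 0.2, 0.0]
gripper_width: 0.0187
finger_force: 49.0
```

```bash
python3 - <<'E'
from h import *
pincheck();go(.485,.318,.1187)
E
```

```text
n 33 shank front x -0.0088 y [-0.0067 -0.0031  0.0033]
go [ 5.331 -0.766  0.793  0.   ]
```

move_arm:
  targets:
    - [0.9,1.0,-0.3,0,0]
    - [0.9,2.5,-0.5,0,0]
    - [0.9,4,-0.65,0,0]
    - [0.9,5.3,-0.76,0,0]
    - [0.9,5.3,-0.76,0,0]
    - [0.9,5.3,-0.76,0.4,0]
    - [0.9,5.3,-0.76,0.75,0]
    - [0.9,5.3,-0.76,0.75,0]

```text
time: 17.18
ee_pos: [0.4841, 0.3181, 0.1185]
tcp_rot: [179.9, -0.1, 84.5]
ft_force: [3.0, 1.0, 5.2]
gripper_width: 0.0184
finger_force: 49.7
```

move_arm:
  targets:
    - [0.25,0,0,0,0]
    - [0.25,0,0,0,0]
    - [0.25,0,0,0,0]
    - [0.25,0,0,-4,0]
    - [0.25,0,0,-9.5,0]
    - [0.25,0,0,-9.5,0]
    - [0.25,0,0,-9.5,0]

```text
time: 18.05
ee_pos: [0.4826, 0.3177, 0.212]
tcp_rot: [-180.0, 0.0, 84.5]
ft_force: [0.2, 0.3, -1.0]
gripper_width: 0.032
finger_force: 0.0
```

```bash
python3 - <<'E'
from h import *
p,d=snap('side');hung(cloud('side',d))
p2,d2=snap('top');hung(cloud('top',d2));np.savez('top2.npz',p=p2,d=d2);np.savez('side2.npz',p=p,d=d)
cv2.imwrite('pics/s5.png',np.hstack([cv2.resize(p[120:360,150:350],(400,480),interpolation=2),cv2.resize(p2[170:280,330:430],(400,480),interpolation=2)])[:,:,::-1])
E
```

```text
hung 0.485 71 [[0.4744, 0.3014, 0.0868], [0.4839, 0.3078, 0.107], [0.4911, 0.316, 0.1219]]
hung 0.537 63 [[0.5277, 0.304, 0.0864], [0.5341, 0.308, 0.1063], [0.5411, 0.321, 0.1226]]
hung 0.589 71 [[0.5782, 0.3021, 0.0873], [0.5858, 0.3103, 0.1048], [0.5948, 0.3165, 0.1214]]
hung 0.485 59 [[0.4734, 0.3081, 0.0858], [0.4815, 0.3125, 0.1207], [0.4897, 0.3226, 0.1255]]
hung 0.537 61 [[0.5251, 0.3082, 0.0857], [0.5332, 0.3147, 0.1212], [0.5415, 0.3246, 0.1267]]
hung 0.589 62 [[0.577, 0.3092, 0.0854], [0.585, 0.3155, 0.1207], [0.5934, 0.3253, 0.1266]]
```

View pics/s5.png

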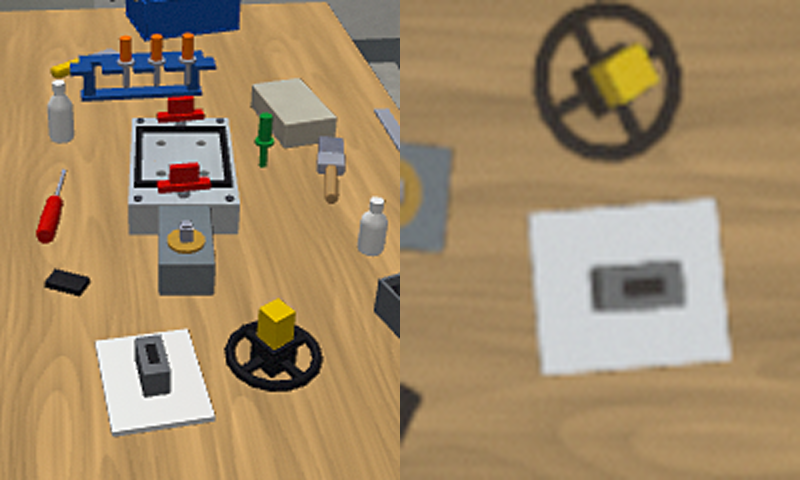

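All three pins hang in the rack, with grips at crop (126,48), (157,48) and (188,48). The nest shows four empty bores. The panel at crop (155,380) and the wheel at (275,345) are unmoved. Now I'll fetch the panel.

move_arm:
  targets:
    - [-0.2,-6,0,0,-0.05]
    - [-0.2,-12,0,0,-0.1]
    - [-0.2,-18,0,0,-0.15]
    - [-0.2,-24,0,0,-0.183]
    - [-0.2,-30,0,0,-0.183]
    - [-0.2,-36,0,0,-0.183]
    - [-0.2,-42,0,0,-0.183]
    - [-0.2,-48,0,0,-0.183]
    - [-0.2,-54,0,0,-0.183]
    - [-0.2,-60,0,0,-0.183]

```text
time: 19.4
ee_pos: [0.424, -0.2805, 0.2106]
tcp_rot: [-179.9, -0.1, 95.0]
ft_force: [1.0, 0.4, 0.1]
gripper_width: 0.051
finger_force: 0.0
```

```bash
cat >> h.py <<'E'
def panel_rect(n,z):
    p,d=snap(n);M=masks(p);W=cloud(n,d)
    for m,c,a in comps((M['S']<40)&(M['V']>170),300):
        q=np.flip(np.argwhere(m),1);w=raypl(n,q,z)
        r=cv2.minAreaRect((w[:,:2]*1000).astype(np.float32))
        if 90<min(r[1])<125 and 120<max(r[1])<155: print(n,np.round(r[0],1),np.round(r[1],1),round(r[2],1))
E
python3 - <<'E'
from h import *
panel_rect('top',.008);panel_rect('side',.008);go(.417,-.3425,.13,95)
E
```

```text
top [ 467.7 -340. ] [110.4 141. ] 5.1
side [ 466.4 -346.6] [108.9 138.5] 5.1
go [-5.749e+00 -1.227e+00  8.093e+00 -7.000e-03]
```

The panel was knocked about 5 cm towards +x, so I'm using the fresh measurement.

move_arm:
  targets:
    - [-0.2,-3.2,2,0,0]
    - [-0.2,-6.5,3.9,0,0]
    - [-0.2,-6.5,3.9,4,0]
    - [-0.2,-6.5,3.9,8,0]
    - [-0.2,-6.5,3.9,8,0]
    - [-0.2,-6.5,3.9,8,0]

```text
time: 20.25
ee_pos: [0.4702, -0.3403, 0.1327]
tcp_rot: [-180.0, -0.0, 95.0]
ft_force: [-0.1, -0.1, 0.6]
gripper_width: 0.0515
finger_force: 0.0
```

```bash
python3 - <<'E'
from h import *
panel_rect('side',.008);go(.4685,-.342,.040,95.1)
E
```

```text
side [ 466.4 -346.6] [108.9 138.5] 5.1
go [-8.600e-02 -2.380e-01  9.369e+00 -2.000e-03]
```

move_arm:
  targets:
    - [-0.2,-0.1,-0.2,4,0]
    - [-0.2,-0.1,-0.2,8,0]
    - [-0.2,-0.1,-0.2,9.3,0]
    - [-0.2,-0.1,-0.2,9.3,0]
    - [0.6,-0.1,-0.2,9.3,0]
    - [0.6,-0.1,-0.2,9.3,0]
    - [0.6,-0.1,-0.2,9.3,0]
    - [0.6,-0.1,-0.2,9.3,0]
  grip_force: 70

```text
time: 21.3
ee_pos: [0.4697, -0.3434, 0.0417]
tcp_rot: [179.8, 0.2, 95.0]
ft_force: [0.9, 0.2, 6.4]
gripper_width: 0.0288
finger_force: 71.8
```

move_arm:
  targets:
    - [0.6,0,0,-2,0]
    - [0.6,0,0,-7,0]
    - [0.6,0,0,-13,0]
    - [0.6,0,0,-16,0]
    - [0.6,0,0,-16,0]
    - [0.6,0,0,-16,0]

```text
time: 22.05
ee_pos: [0.4672, -0.341, 0.1978]
tcp_rot: [-179.9, -0.1, 95.0]
ft_force: [-0.4, 0.3, -2.9]
gripper_width: 0.0289
finger_force: 70.9
```

```bash
python3 - <<'E'
from h import *
panel_rect('top',.162);panel_rect('side',.162);go(.548,.0465,.2,84.5)
E
```

```text
side [ 465.9 -342.5] [109.1 138.9] 4.7
go [37.867 11.456 -0.323  0.183]
```

move_arm:
  targets:
    - [0.6,6,1.8,-0.3,0]
    - [0.6,12,3.6,-0.3,0.05]
    - [0.6,18,5.4,-0.3,0.1]
    - [0.6,24,7.2,-0.3,0.15]
    - [0.6,30,9,-0.3,0.183]
    - [0.6,35,10.6,-0.3,0.183]
    - [0.6,37.9,11.4,-0.3,0.183]
    - [0.6,37.9,11.4,-0.3,0.183]
    - [0.6,37.9,11.4,-0.3,0.183]

```text
time: 23.28
ee_pos: [0.5478, 0.0453, 0.2008]
tcp_rot: [-179.8, 0.0, 84.5]
ft_force: [-0.0, 0.4, -1.7]
gripper_width: 0.0291
finger_force: 70.8
```

```bash
python3 - <<'E'
from h import *
p,d=snap('top');p2,d2=snap('side')
cv2.imwrite('pics/p1.png',np.hstack([cv2.resize(p[140:260,190:340],(400,320),interpolation=2),cv2.resize(p2[130:255,170:320],(384,320),interpolation=2)])[:,:,::-1])
# dark lips in clear top image
f=np.load('top2.npz');m=np.zeros((384,512),bool);q=masks(f['p'])['V']<75;m[172:245,222:300]=q[172:245,222:300]
c=max(comps(m,30),key=lambda c:c[2]);w=raypl('top',np.flip(np.argwhere(c[0]),1),.058);print('lips top',c[2],cv2.minAreaRect((w[:,:2]*1000).astype(np.float32)))
f=np.load('side2.npz');m=np.zeros((384,512),bool);q=masks(f['p'])['V']<75;m[175:225,210:275]=q[175:225,210:275]
c=max(comps(m,30),key=lambda c:c[2]);w=raypl('side',np.flip(np.argwhere(c[0]),1),.058);print('lips side',c[2],cv2.minAreaRect((w[:,:2]*1000).astype(np.float32)))
go(.548,.0465,.2,84.5)
M=masks(p);W=cloud('top',d);k=(abs(W[...,2]-.166)<.012)&(M['S']<45)&(M['V']>130)&(np.hypot(W[...,0]-.548,W[...,1]-.0465)<.1)
w=raypl('top',np.flip(np.argwhere(k),1),.166);print('panel top',k.sum(),cv2.minAreaRect((w[:,:2]*1000).astype(np.float32)))
M=masks(p2);W=cloud('side',d2);k=(abs(W[...,2]-.166)<.014)&(M['S']<45)&(M['V']>150)&(np.hypot(W[...,0]-.548,W[...,1]-.0465)<.1)
w=raypl('side',np.flip(np.argwhere(k),1),.166);print('panel side',k.sum(),cv2.minAreaRect((w[:,:2]*1000).astype(np.float32)))
E
```

```text
lips top 382 ((546.5366821289062, 49.50651168823242), (156.55288696289062, 132.3837890625), 84.60152435302734)
lips side 384 ((544.8203735351562, 37.66565704345703), (166.42630004882812, 134.27700805664062), 84.5736312866211)
go [ 0.178 -0.027  0.145 -0.001]
panel top 46 ((553.1219482421875, 50.301918029785156), (56.6811637878418, 165.46865844726562), 19.548561096191406)
panel side 642 ((547.6780395507812, 41.98432922363281), (136.86224365234375, 109.80171966552734), 83.28377532958984)
```

View pics/p1.png

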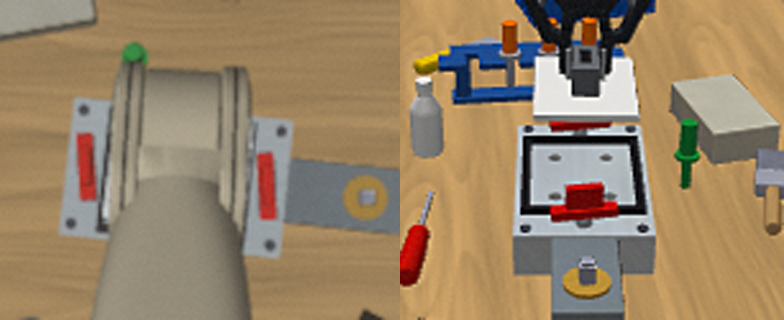

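The panel is held level over the nest, with its top at side crop (585,85). In the top view the arm hides it. I'll check its offset in the gripper by depth.

```bash
python3 - <<'E'
from h import *
np.set_printoptions(precision=4,suppress=True)
for i in range(2):
    p,d=snap('side');W=cloud('side',d)
    T,a,_=fingers('side',W=W);w=W.reshape(-1,3);S=masks(p);k=((S['S']<45)&(S['V']>120)).ravel()
    w=w[k&(np.linalg.norm(w[:,:2]-T[:2],axis=1)<.11)&(abs(w[:,2]-.163)<.014)]
    X=np.array([np.cos(a),np.sin(a)]);Y=np.array([np.sin(a),-np.cos(a)])
    q=np.c_[(w[:,:2]-T[:2])@X,(w[:,:2]-T[:2])@Y,w[:,2]]
    A=np.c_[q[:,:2],np.ones(len(q))]
    t=q[q[:,0]>-.06];A=np.c_[t[:,:2],np.ones(len(t))];print('plane',np.linalg.lstsq(A,t[:,2],rcond=None)[0])
    print(len(q),'x',np.percentile(q[:,0],[.5,2,98,99.5]),'y',np.percentile(q[:,1],[.5,2,98,99.5]))
    f=q[(q[:,0]<-.06)]
    for y in(-.04,-.02,0,.02,.04):
        s=f[(abs(f[:,1]-y)<.01)];print(y,np.percentile(s[:,0],[5,50]),end=' ')
    print(arm.get_obs()['ee_pos'])
E
```

```text
plane [ 0.0034 -0.0036  0.1665]
688 x [-0.0742 -0.0722  0.0609  0.0652] y [-0.0553 -0.0536  0.0518  0.0531]
-0.04 [-0.0736 -0.0672] -0.02 [-0.0743 -0.0682] 0 [-0.0738 -0.0684] 0.02 [-0.0731 -0.0653] 0.04 [-0.0739 -0.0676] [0.5483 0.0446 0.2017]
plane [ 0.0003 -0.0025  0.1667]
677 x [-0.0745 -0.0725  0.0628  0.0671] y [-0.0552 -0.0536  0.0518  0.0529]
-0.04 [-0.0726 -0.0665] -0.02 [-0.0738 -0.0687] 0 [-0.0763 -0.0679] 0.02 [-0.0737 -0.0667] 0.04 [-0.0711 -0.0638] [0.5484 0.0446 0.2019]
```

move_arm:
  targets:
    - [0.6,0.29,-0.05,5,0]
    - [0.6,0.29,-0.05,9,0]
    - [0.6,0.29,-0.05,9.4,0]
    - [0.6,0.29,-0.05,9.8,0]
    - [0.6,0.29,-0.05,10.3,0]
    - [0.6,0.29,-0.05,10.3,0]

```text
time: 24.22
ee_pos: [0.5493, 0.0484, 0.1003]
tcp_rot: [179.9, -0.0, 84.5]
ft_force: [-0.4, 0.1, -2.6]
gripper_width: 0.0287
finger_force: 70.7
```

move_arm:
  targets:
    - [0.6,-0.05,-0.1,0.3,0]
    - [0.6,-0.05,-0.1,0.6,0]
    - [0.6,-0.05,-0.1,0.8,0]
    - [0.6,-0.05,-0.1,0.8,0]

```text
time: 24.72
ee_pos: [0.5475, 0.0482, 0.0917]
tcp_rot: [180.0, 0.0, 84.5]
ft_force: [-1.5, 0.7, 2.1]
gripper_width: 0.0289
finger_force: 71.3
```

move_arm:
  targets:
    - [0.2,0,0,0,0]
    - [-0.2,0,0,0,0]
    - [-0.2,0,0,0,0]
    - [-0.2,0,0,0,0]
    - [-0.2,0,0,-5,0]
    - [-0.2,0,0,-10,0]
    - [-0.2,-5,0,-14,0]
    - [-0.2,-11,0,-14,0]
    - [-0.2,-17,0,-14,0]
    - [-0.2,-22,0,-14,0]

```text
time: 25.98
ee_pos: [0.5261, -0.173, 0.2317]
tcp_rot: [179.9, 0.0, 84.5]
ft_force: [-0.3, -0.1, 0.6]
gripper_width: 0.0513
finger_force: 0.0
```

```bash
python3 - <<'E'
from h import *
np.set_printoptions(precision=4,suppress=True)
p,d=snap('side');W=cloud('side',d);p2,d2=snap('top')
cv2.imwrite('pics/p2.png',np.hstack([cv2.resize(p2[140:260,190:440],(500,240),interpolation=2),cv2.resize(p[130:255,170:320],(288,240),interpolation=2)])[:,:,::-1])
M=masks(p);k=(M['S']<45)&(M['V']>190)&(abs(W[...,0]-.548)<.07)&(abs(W[...,1]-.0465)<.08)&(W[...,2]>.04)&(W[...,2]<.075)
w=W[k];A=np.c_[w[:,:2]-[.548,.0465],np.ones(len(w))];print(len(w),np.linalg.lstsq(A,w[:,2],rcond=None)[0])
# wheel
for n,P,D in(('top',p2,d2),('side',p,d)):
    WW=cloud(n,D);m=masks(P)['yellow']&(WW[...,0]>.5)
    for mm,c,a in comps(m,30):
        w=WW[mm];zt=np.nanpercentile(w[:,2],90);kk=mm&(abs(WW[...,2]-.078)<(.005))
        q=np.flip(np.argwhere(kk),1);w=raypl(n,q,.078);r=cv2.minAreaRect((w[:,:2]*1000).astype(np.float32));print(n,c.round(),a,np.round(r[0],1),np.round(r[1],1),round(r[2],1))
    b=(masks(P)['V']<70)&(np.hypot(WW[...,0]-.606,WW[...,1]+.327)<.12)&(WW[...,2]<.035)
    for mm,c,a in comps(b,100):
        q=np.flip(np.argwhere(mm),1);w=raypl(n,q,.018)[:,:2]*1000
        (cc,rr)=cv2.minEnclosingCircle(w.astype(np.float32));print(n,'rim',np.round(cc,1),round(rr,1),a)
E
```

```text
628 [ 0.0056 -0.0013  0.0559]
side [288. 281.] 364 [ 605. -333.] [31.8 30.3] 29.4
side rim [ 604.1 -336.4] 56.3 867
```

View pics/p2.png

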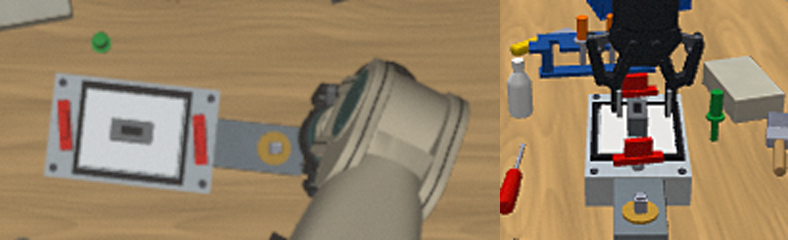

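The panel lies in the nest, at top crop (132,130) and side crop (635,125). Its fitted plane is level at the seated height. Next I'll turn the right turnbutton.

move_arm:
  targets:
    - [0.2,4,0,0,-0.18]
    - [0.2,8,0,0,-0.36]
    - [0.2,12.4,0,0,-0.54]
    - [0.2,12.4,0,2,-0.72]
    - [0.2,12.4,0,4,-0.9]
    - [0.2,12.4,0,6,-1.08]
    - [0.2,12.4,0,8,-1.26]
    - [0.2,12.4,0,8,-1.44]
    - [0.2,12.4,0,8,-1.571]
    - [0.2,12.4,0,8,-1.571]

```text
time: 27.32
ee_pos: [0.5381, -0.0467, 0.1512]
tcp_rot: [180.0, -0.0, 174.5]
ft_force: [0.2, -0.2, 0.4]
gripper_width: 0.0339
finger_force: 0.0
```

```bash
python3 - <<'E'
from h import *
np.set_printoptions(precision=4,suppress=True)
p,d=snap('side');W=cloud('side',d)
w=W.reshape(-1,3);m=masks(p)['red'].ravel();w=w[m&(abs(w[:,1]+.05)<.03)&(w[:,0]>.45)]
for lo,hi in((.064,.075),(.075,.09),(.09,.1)):
    s=w[(w[:,2]>lo)&(w[:,2]<hi)];print(len(s),np.percentile(s,[3,50,97],axis=0).ravel())
go(.5385,-.0495,.099,174.5)
E
```

```text
117 [ 0.5037 -0.0643  0.0647  0.5336 -0.0574  0.0692  0.5689 -0.0455  0.0742]
63 [ 0.518  -0.0605  0.0753  0.5367 -0.0567  0.0824  0.5533 -0.0536  0.0895]
45 [ 0.5192 -0.0605  0.0904  0.5335 -0.0544  0.0949  0.553  -0.0474  0.0977]
go [-0.065 -0.267  5.226 -0.001]
```

move_arm:
  targets:
    - [0.2,0,-0.28,2.5,0]
    - [0.2,0,-0.28,5.2,0]
    - [0.2,0,-0.28,5.2,0]
    - [0.9,0,-0.28,5.2,0]
    - [0.9,0,-0.28,5.2,0]
    - [0.9,0,-0.28,5.2,0]
  grip_force: 30

```text
time: 28.12
ee_pos: [0.5389, -0.0498, 0.1004]
tcp_rot: [179.9, 0.1, 174.5]
ft_force: [0.4, 3.0, 1.3]
gripper_width: 0.0113
finger_force: 34.0
```

move_arm:
  targets:
    - [0.9,0,0,0,-0.18]
    - [0.9,0,0,0,-0.36]
    - [0.9,0,0,0,-0.54]
    - [0.9,0,0,0,-0.72]
    - [0.9,0,0,0,-0.9]
    - [0.9,0,0,0,-1.08]
    - [0.9,0,0,0,-1.26]
    - [0.9,0,0,0,-1.4]
    - [0.9,0,0,0,-1.53]
    - [0.9,0,0,0,-1.53]

```text
time: 29.38
ee_pos: [0.5375, -0.0482, 0.1004]
tcp_rot: [179.9, 0.3, -97.7]
ft_force: [-2.8, 7.0, 5.8]
gripper_width: 0.0113
finger_force: 34.6
```

move_arm:
  targets:
    - [0.2,0,0,0,0]
    - [0.2,0,0,0,0]
    - [0.2,0,0,0,0]
    - [0.2,0,0,-3,0]
    - [0.2,0,0,-6,0]
    - [0.2,0,0,-6,0]

```text
time: 30.12
ee_pos: [0.5403, -0.051, 0.162]
tcp_rot: [-179.7, -0.0, -97.8]
ft_force: [0.4, 0.1, 0.4]
gripper_width: 0.0341
finger_force: 0.0
```

```bash
python3 - <<'E'
from h import *
go(.5565,.1425,.16,174.5)
p,d=snap('side');cv2.imwrite('pics/b1.png',cv2.resize(p[150:250,190:300],(550,500),interpolation=2)[:,:,::-1])
E
```

```text
go [-19.388   1.041   0.203   1.53 ]
```

View pics/b1.png

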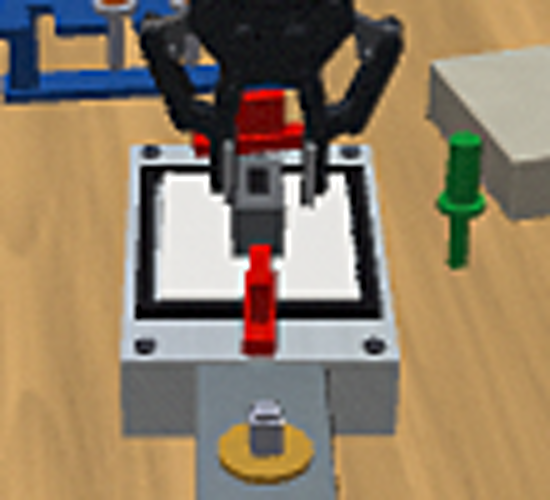

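The right button lies across the panel edge, at crop (260,300). Now the left one.

move_arm:
  targets:
    - [0.2,-5,0.3,0,0.18]
    - [0.2,-10,0.5,0,0.36]
    - [0.2,-15,0.8,0,0.54]
    - [0.2,-19.4,1.04,0,0.72]
    - [0.2,-19.4,1.04,0,0.9]
    - [0.2,-19.4,1.04,0,1.08]
    - [0.2,-19.4,1.04,0,1.26]
    - [0.2,-19.4,1.04,0,1.42]
    - [0.2,-19.4,1.04,0,1.53]
    - [0.2,-19.4,1.04,0,1.53]

```text
time: 31.42
ee_pos: [0.5531, 0.1431, 0.1577]
tcp_rot: [-180.0, -0.2, 174.6]
ft_force: [0.3, -0.3, 0.2]
gripper_width: 0.0338
finger_force: 0.0
```

```bash
python3 - <<'E'
from h import *
np.set_printoptions(precision=4,suppress=True)
p,d=snap('side');W=cloud('side',d)
w=W.reshape(-1,3);m=masks(p)['red'].ravel();w=w[m&(abs(w[:,1]-.14)<.03)&(w[:,0]>.45)]
for lo,hi in((.064,.075),(.075,.09),(.09,.1)):
    s=w[(w[:,2]>lo)&(w[:,2]<hi)]
    if len(s):print(len(s),np.percentile(s,[3,50,97],axis=0).ravel())
go(.5565,.1425,.1,174.5)
E
```

```text
76 [0.522  0.1274 0.0646 0.5498 0.1366 0.0695 0.5858 0.1459 0.074 ]
56 [0.5361 0.1314 0.0767 0.554  0.1356 0.0829 0.5727 0.1411 0.0898]
33 [0.5358 0.1329 0.0901 0.5552 0.1375 0.0956 0.5724 0.1455 0.098 ]
go [-0.329 -0.032  5.799  0.002]
```

move_arm:
  targets:
    - [0.2,-0.28,0,2.5,0]
    - [0.2,-0.28,0,5.8,0]
    - [0.2,-0.28,0,5.8,0]
    - [0.9,-0.28,0,5.8,0]
    - [0.9,-0.28,0,5.8,0]
    - [0.9,-0.28,0,5.8,0]

```text
time: 32.22
ee_pos: [0.5574, 0.1434, 0.1022]
tcp_rot: [180.0, 0.1, 174.5]
ft_force: [-0.8, 1.0, -0.6]
gripper_width: 0.0112
finger_force: 33.6
```

move_arm:
  targets:
    - [0.9,0,0,0,-0.18]
    - [0.9,0,0,0,-0.36]
    - [0.9,0,0,0,-0.54]
    - [0.9,0,0,0,-0.72]
    - [0.9,0,0,0,-0.9]
    - [0.9,0,0,0,-1.08]
    - [0.9,0,0,0,-1.26]
    - [0.9,0,0,0,-1.4]
    - [0.9,0,0,0,-1.52]
    - [0.9,0,0,0,-1.52]

```text
time: 33.48
ee_pos: [0.5561, 0.1449, 0.1022]
tcp_rot: [179.9, 0.2, -98.3]
ft_force: [-2.9, 4.6, 1.6]
gripper_width: 0.0112
finger_force: 34.0
```

move_arm:
  targets:
    - [0.2,0,0,0,0]
    - [0.2,0,0,0,0]
    - [0.2,0,0,0,0]
    - [0.2,0,0,-3,0]
    - [0.2,0,0,-8,0]
    - [0.2,0,0,-12,0]
    - [0.2,0,0,-12,0]

```text
time: 34.35
ee_pos: [0.5601, 0.1433, 0.2259]
tcp_rot: [-179.5, 0.1, -98.4]
ft_force: [0.3, 0.4, 0.1]
gripper_width: 0.0344
finger_force: 0.0
```

```bash
cat >> h.py <<'E'
def post(n,z,f=None,c=None,R=.12):
    P,D=snap(n,f);WW=cloud(n,D);m=masks(P)['yellow']&(WW[...,0]>.45)&(WW[...,1]<.2)
    for mm,cc,a in comps(m,30):
        kk=mm&(abs(WW[...,2]-z)<.006);q=np.flip(np.argwhere(kk),1)
        if len(q)<10: continue
        w=raypl(n,q,z);r=cv2.minAreaRect((w[:,:2]*1000).astype(np.float32));print(n,'post',cc.round(),len(q),np.round(r[0],1),np.round(r[1],1),round(r[2],1),'depth mid',np.nanmedian(WW[kk],axis=0).round(4))
        if c is None: c=r[0][0]/1000,r[0][1]/1000
    if c is not None:
        b=(masks(P)['V']<75)&(np.hypot(WW[...,0]-c[0],WW[...,1]-c[1])<.1)&(WW[...,2]<z-.078+.035)
        for mm,cc,a in comps(b,100):
            w=raypl(n,np.flip(np.argwhere(mm),1),z-.06)[:,:2]*1000
            (cc,rr)=cv2.minEnclosingCircle(w.astype(np.float32));print(n,'rim',np.round(cc,1),round(rr,1),a)
    return P,D
E
python3 - <<'E'
from h import *
p,d=post('side',.078);p2,d2=post('top',.078,c=(.605,-.33))
cv2.imwrite('pics/b2.png',np.hstack([cv2.resize(p[150:330,190:350],(420,480),interpolation=2),cv2.resize(p2[160:300,210:420],(380,254),interpolation=2) if 0 else cv2.copyMakeBorder(cv2.resize(p2[140:280,210:420],(380,254),interpolation=2),0,226,0,0,0)])[:,:,::-1])
m=masks(p2)['yellow'];print([(c.round(1),a) for _,c,a in comps(m,30)])
np.savez('top3.npz',p=p2,d=d2);np.savez('side3.npz',p=p,d=d)
E
```

```text
side post [288. 281.] 141 [ 605.2 -334.1] [32.4 32.5] 29.5 depth mid [ 0.606  -0.3323  0.0766]
side rim [ 604.4 -336.4] 56.4 874
top post [386. 187.] 95 [ 606.5 -323.4] [26.7 29.5] 26.2 depth mid [ 0.6069 -0.3232  0.0766]
top rim [ 606.4 -322.9] 53.8 454
[(array([385.8, 186.7]), np.int32(131)), (array([118.2, 256.1]), np.int32(231))]
```

View pics/b2.png

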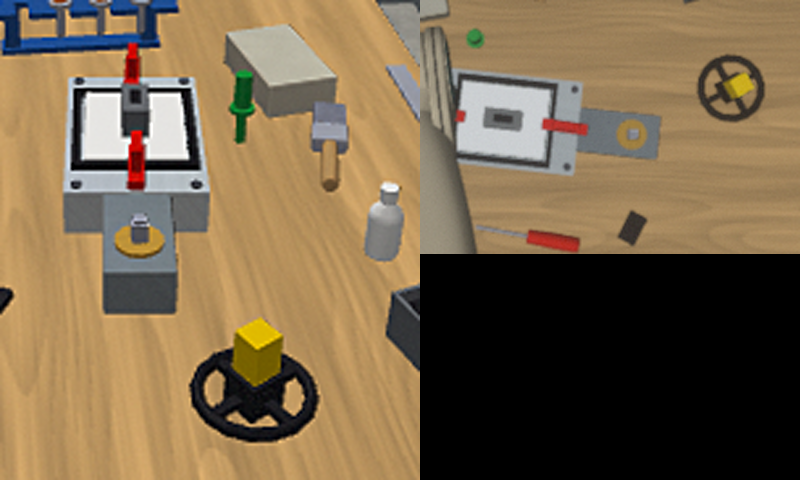

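Both buttons lie across the panel, at side crops (132,65) and (136,160). The wheel stands at side crop (258,390) and hasn't moved. Next I'll check the shaft's angle.

```bash
python3 - <<'E'
from h import *
np.set_printoptions(precision=2,suppress=True)
s=np.mean([snap('side')[0].astype(float) for _ in range(6)],0);t=np.mean([snap('top')[0].astype(float) for _ in range(6)],0)
us=proj('side',[.5284,-.1576,.08])[0];ut=proj('top',[.5284,-.1576,.08])[0];print(us,ut)
def crop(im,c,h): 
    x,y=c.round().astype(int);return cv2.resize(im[y-h:y+h,x-h:x+h].clip(0,255).astype(np.uint8),(400,400),interpolation=cv2.INTER_CUBIC)
cv2.imwrite('pics/sh.png',np.hstack([crop(s,us+[0,5],14),crop(t,ut,12)])[:,:,::-1])
E
```

```text
[243.53 230.4 ] [329.01 212.8 ]
```

View pics/sh.png

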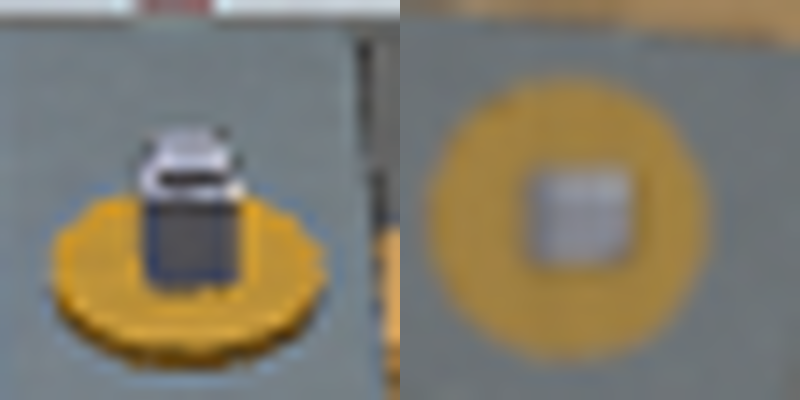

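The shaft's square looks nearly aligned with the world axes, at about +3° in both views. The shoulder centre is at crop (190,270) in the side view and (570,217) in the top view.

```bash
python3 - <<'E'
from h import *
print('gold side',raypl('side',(242.8,239.4),.055)[0].round(4),'top',raypl('top',(326.7,213.5),.055)[0].round(4))
print('shaft top', raypl('top',(329-12+183/400*24-.5,213-12+217/400*24-.5),.080)[0].round(4))
for z in(.055,): print(proj('top',[.5284,-.1576,z]))
go(.607,-.326,.2,118.5)
E
```

```text
gold side [ 0.5266 -0.1612  0.055 ] top [ 0.5274 -0.1549  0.055 ]
shaft top [ 0.5263 -0.1533  0.08  ]
[[327.62859785 213.15517592]]
go [ 45.677 -11.813   2.114   2.498]
```

move_arm:
  targets:
    - [-0.4,6,-1.5,0,0.12]
    - [-0.4,12,-3,0,0.24]
    - [-0.4,18,-4.5,0,0.36]
    - [-0.4,24,-6,0,0.48]
    - [-0.4,30,-7.5,0,0.6]
    - [-0.4,36,-9,0,0.72]
    - [-0.4,41,-10.2,2,0.84]
    - [-0.4,45.9,-11.5,4,0.927]
    - [-0.4,45.9,-11.5,6,0.927]
    - [-0.4,45.9,-11.5,6,0.927]

```text
time: 36.3
ee_pos: [0.6019, -0.3265, 0.1587]
tcp_rot: [179.7, -0.1, -151.5]
ft_force: [-0.2, 0.1, 0.2]
gripper_width: 0.06
finger_force: 0.0
```

```bash
python3 - <<'E'
from h import *
np.set_printoptions(precision=4,suppress=True)
p,d=post('side',.078);W=cloud('side',d);T,a,q=fingers('side',W=W,lo=-.018,hi=.015)
for s in(-1,1):
    k=q[q[:,1]*s>0];print('finger',len(k),np.percentile(k,[3,50,97],axis=0)[:,:2].ravel())
w=W[masks(p)['yellow']&(W[...,0]>.5)];f=w[(w[:,2]>.042)&(w[:,2]<.07)]
# front faces of post in wheel frame
for yaw in(28.5,):
    b=np.radians(yaw);n1=np.array([np.sin(b),-np.cos(b)]);n2=np.array([-np.cos(b),-np.sin(b)])
    print('n1 max',np.percentile(f[:,:2]@n1,[50,90]),'n2 max',np.percentile(f[:,:2]@n2,[50,90]))
r=cv2.minAreaRect((w[:,:2]*1000).astype(np.float32));print(r)
go(.607,-.3275,.07,-151.5);print(T)
E
```

```text
side post [288. 281.] 143 [ 604.5 -333.7] [33.3 31.6] 28.5 depth mid [ 0.605  -0.332   0.0767]
side rim [ 604.1 -336.4] 56.3 872
finger 120 [-0.0039 -0.0448  0.0086 -0.0406  0.0143 -0.0313]
finger 125 [-0.0084  0.0276  0.0053  0.0298  0.0138  0.0378]
n1 max [0.5912 0.5938] n2 max [-0.3631 -0.3607]
((609.7681884765625, -282.8311767578125), (134.7959747314453, 39.14236831665039), 85.360107421875)
go [-0.32  -0.302  9.023  0.001]
[ 0.6027 -0.3264  0.1602]
```

move_arm:
  targets:
    - [-0.4,-0.53,-0.13,0,0]
    - [-0.4,-0.53,-0.13,4,0]
    - [-0.4,-0.53,-0.13,9,0]
    - [-0.4,-0.53,-0.13,9,0]
    - [0.6,-0.53,-0.13,9,0]
    - [0.6,-0.53,-0.13,9,0]
    - [0.6,-0.53,-0.13,9,0]
    - [0.6,-0.53,-0.13,9,0]
  grip_force: 70

```text
time: 37.35
ee_pos: [0.6109, -0.3271, 0.0748]
tcp_rot: [-179.8, 0.2, -151.5]
ft_force: [-0.4, 1.5, 7.5]
gripper_width: 0.0291
finger_force: 69.5
```

move_arm:
  targets:
    - [0.6,0,0,-2,0]
    - [0.6,0,0,-7,0]
    - [0.6,0,0,-12,0]
    - [0.6,0,0,-12,0]
    - [0.6,0,0,-12,0]

```text
time: 37.98
ee_pos: [0.6082, -0.3261, 0.1909]
tcp_rot: [180.0, -0.0, -151.5]
ft_force: [-0.9, -0.3, -4.8]
gripper_width: 0.0292
finger_force: 69.9
```

```bash
python3 - <<'E'
from h import *
np.set_printoptions(precision=4,suppress=True)
p,d=snap('side');W=cloud('side',d);T,a,q=fingers('side',W=W,lo=-.10,hi=.02)
h=q[(q[:,2]<-.055)]; 
for lo in np.arange(-.08,-.02,.01):
    s=q[(q[:,2]>lo)&(q[:,2]<lo+.01)]
    if len(s)>3: print(lo.round(3),len(s),np.percentile(s,[2,50,98],axis=0)[:,:2].ravel())
s=q[(q[:,2]>-.02)&(q[:,2]<.005)];print('fing',np.percentile(s,[2,50,98],axis=0)[:,:2].ravel())
go(.5285,-.157,.2,-177);print(T)
E
```

```text
-0.08 22 [-0.0056 -0.02    0.0211 -0.0179  0.0231 -0.0011]
-0.07 254 [-0.0387 -0.0552  0.0201 -0.02    0.0592  0.0404]
-0.06 595 [-0.0446 -0.0525  0.0214 -0.0121  0.0576  0.048 ]
-0.05 87 [-0.0132 -0.0204  0.0206 -0.0177  0.0245  0.0149]
-0.04 114 [-0.0094 -0.0204  0.0182 -0.0134  0.0238  0.0162]
-0.03 60 [ 0.006  -0.0237  0.0179 -0.0089  0.0208  0.012 ]
fing [-0.0066 -0.0304  0.0116 -0.0104  0.0203  0.0176]
go [-1.096 18.589 -1.056  0.445]
[ 0.6075 -0.3256  0.1894]
```

move_arm:
  targets:
    - [0.6,-0.3,5,-1,0.11]
    - [0.6,-0.6,10,-1,0.22]
    - [0.6,-0.9,15,-1,0.33]
    - [0.6,-1.1,18.6,-1,0.445]
    - [0.6,-1.1,18.6,-1,0.445]
    - [0.6,-1.1,18.6,-1,0.445]
    - [0.6,-1.1,18.6,-1,0.445]

```text
time: 38.9
ee_pos: [0.53, -0.1584, 0.2006]
tcp_rot: [180.0, -0.0, -177.0]
ft_force: [0.4, 0.1, -3.1]
gripper_width: 0.0293
finger_force: 71.6
```

```bash
python3 - <<'E'
from h import *
np.set_printoptions(precision=4,suppress=True)
p,d=snap('side');W=cloud('side',d);T,a,q=fingers('side',W=W,lo=-.10,hi=.02)
s=q[(q[:,2]>-.072)&(q[:,2]<-.052)];print('rim',np.percentile(s,[1,50,99],axis=0)[:,:2].ravel())
s=q[(q[:,2]>-.05)&(q[:,2]<-.042)];print('hub',np.percentile(s,[2,50,98],axis=0)[:,:2].ravel())
w=W.reshape(-1,3);w=w[(abs(w[:,0]-.5285)<.012)&(abs(w[:,1]+.157)<.02)&(w[:,2]>.058)&(w[:,2]<.085)];print('shaft',len(w),np.percentile(w,[3,50,97],axis=0).ravel())
go(.5285,-.157,.155,-177);print(T)
cv2.imwrite('pics/w1.png',cv2.resize(p[190:270,200:290],(675,600),interpolation=2)[:,:,::-1])
E
```

```text
rim [-0.0464 -0.0561  0.0097 -0.0182  0.0573  0.0427]
hub [-0.0134 -0.0229  0.0083 -0.0182  0.023   0.0084]
shaft 66 [ 0.5186 -0.1693  0.059   0.5262 -0.1659  0.0724  0.5339 -0.1549  0.08  ]
go [ 0.154  0.154  4.582 -0.001]
[ 0.5301 -0.1585  0.2008]
```

View pics/w1.png

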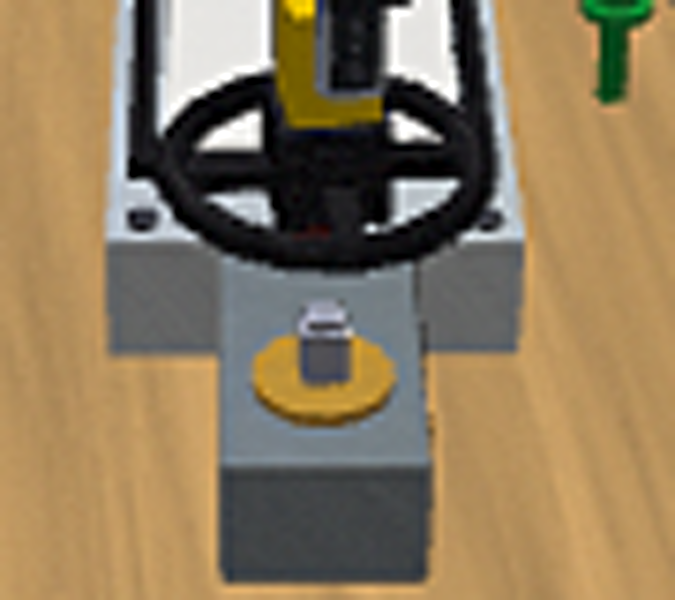

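The wheel is held square above the shaft. The rim spans crop columns 155–497 and the shaft is at (326,345). I'll check the alignment from the image columns.

```bash
python3 - <<'E'
from h import *
print(proj('side',[[.53,-.1585,.138],[.53,-.1585,.075],[.528,-.1565,.075],[.5285,-.1565,.055]]).round(2).tolist())
# rim extremes at left/right
a=np.linspace(0,2*np.pi,100);P=np.c_[.53+.056*np.cos(a),-.1585+.056*np.sin(a),np.full(100,.138)];q=proj('side',P);print(q.min(0),q.max(0))
p=np.mean([snap('side')[0].astype(float) for _ in range(4)],0)
g=p.mean(2)
for v in(211,213,215): 
    r=g[v,215:272];print(v,(215+np.where(r<60)[0][[0,-1]]))
for v in(236,237,238,239):
    r=p[v,230:258,:];s=r[:,0]-r[:,2];print(v,s.round().astype(int).tolist())
E
```

```text
[[244.7, 211.0], [244.17, 232.21], [243.27, 231.79], [243.32, 238.26]]
[221.56293382 198.94940787] [267.79319576 224.12593457]
211 [217 265]
213 [217 265]
215 [222 265]
236 [-22, -18, -19, -27, -22, 68, 153, 142, 142, 97, -21, -6, -4, -3, -6, -8, 40, 157, 150, 152, 96, -33, -21, -17, -16, -19, -2, -4]
237 [-22, -20, -24, -16, 121, 151, 139, 138, 138, 94, -22, -8, -4, -4, -7, -9, 38, 149, 137, 140, 138, 48, -29, -22, -19, -18, 34, 83]
238 [-24, -21, -22, 25, 156, 138, 134, 132, 133, 92, -24, -6, -4, -3, -6, -8, 36, 148, 132, 132, 140, 144, 53, -26, -20, -18, 62, 108]
239 [-27, -21, -24, 21, 149, 131, 126, 127, 134, 134, -26, -11, -7, -7, -10, -13, 34, 145, 133, 134, 136, 137, 48, -29, -21, -23, 28, 107]
```

move_arm:
  targets:
    - [0.6,-0.08,0.08,2,0]
    - [0.6,-0.08,0.08,4,0]
    - [0.6,-0.08,0.08,4.5,0]
    - [0.6,-0.08,0.08,4.9,0]
    - [0.6,-0.08,0.08,4.9,0]

```text
time: 39.78
ee_pos: [0.531, -0.157, 0.1528]
tcp_rot: [-180.0, 0.0, -177.0]
ft_force: [0.5, -0.1, -3.4]
gripper_width: 0.0289
finger_force: 71.4
```

move_arm:
  targets:
    - [0.6,0,0,0.3,0]
    - [0.6,0,0,0.6,0]
    - [0.6,0,0,0.8,0]
    - [0.6,0,0,0.8,0]

```text
time: 40.28
ee_pos: [0.5304, -0.1568, 0.1441]
tcp_rot: [180.0, -0.0, -177.0]
ft_force: [-0.6, 0.0, -4.0]
gripper_width: 0.0288
finger_force: 71.6
```

move_arm:
  targets:
    - [0.6,0,0,0.4,0]
    - [0.6,0,0,0.8,0]
    - [0.6,0,0,1.2,0]
    - [0.6,0,0,1.45,0]
    - [0.6,0,0,1.45,0]

```text
time: 40.9
ee_pos: [0.5306, -0.1568, 0.1299]
tcp_rot: [-180.0, -0.0, -177.0]
ft_force: [-1.0, -0.6, -1.9]
gripper_width: 0.0289
finger_force: 71.8
```

move_arm:
  targets:
    - [0.2,0,0,0.05,0]
    - [-0.3,0,0,0.05,0]
    - [-0.4,0,0,0.05,0]
    - [-0.4,0,0,0.05,0]
    - [-0.4,0,0,-4,0]
    - [-0.4,0,0,-9,0]
    - [-0.4,8,0,-14,0]
    - [-0.4,14,-6,-14,0]
    - [-0.4,20,-12,-14,0]
    - [-0.4,20,-16,-14,0]

```text
time: 42.15
ee_pos: [0.3536, -0.2966, 0.2693]
tcp_rot: [-179.9, 0.1, -176.9]
ft_force: [0.4, -0.7, 0.8]
gripper_width: 0.0595
finger_force: 0.0
```

```bash
python3 - <<'E'
from h import *
p,d=post('side',.133);W=cloud('side',d);hung(W)
p2,d2=post('top',.133)
cv2.imwrite('pics/f1.png',np.hstack([cv2.resize(p[120:260,180:320],(400,400),interpolation=2),cv2.resize(p2[150:260,140:380],(400,183),interpolation=2) if 0 else cv2.resize(p2[140:270,225:355],(400,400),interpolation=2)])[:,:,::-1])
w=W.reshape(-1,3);b=(masks(p)['V']<75).ravel()&(np.hypot(w[:,0]-.5285,w[:,1]+.157)<.062)&(w[:,2]>.05)&(w[:,2]<.085);w=w[b];r=np.hypot(w[:,0]-.527,w[:,1]+.157)>.035
A=np.c_[w[r][:,:2]-[.527,-.157],np.ones(r.sum())];print('rim plane',np.linalg.lstsq(A,w[r][:,2],rcond=None)[0].round(4),arm.get_obs()['ft_force'],arm.get_obs()['ee_pos'])
E
```

```text
side post [243. 220.] 93 [ 525.4 -163.5] [35.2 29.2] 84.5 depth mid [ 0.5259 -0.1616  0.1314]
side rim [ 526.2 -167.8] 58.1 699
side rim [ 514.9 -261.9] 38.5 376
hung 0.485 71 [[0.4744, 0.3014, 0.0865], [0.4837, 0.3073, 0.106], [0.4911, 0.3155, 0.1218]]
hung 0.537 62 [[0.5274, 0.3028, 0.0854], [0.534, 0.3092, 0.1068], [0.5412, 0.3181, 0.1219]]
hung 0.589 70 [[0.5783, 0.3038, 0.0876], [0.5871, 0.31, 0.1051], [0.595, 0.3194, 0.1214]]
top post [330. 213.] 105 [ 525.7 -153.3] [27.  29.7] 0.8 depth mid [ 0.5259 -0.1522  0.1318]
top rim [ 527.6 -152.6] 54.4 501
rim plane [-0.0025  0.0079  0.0694] [0.27056439 0.41194321 0.0282802 ] [ 0.35310847 -0.30095562  0.26942883]
```

View pics/f1.png

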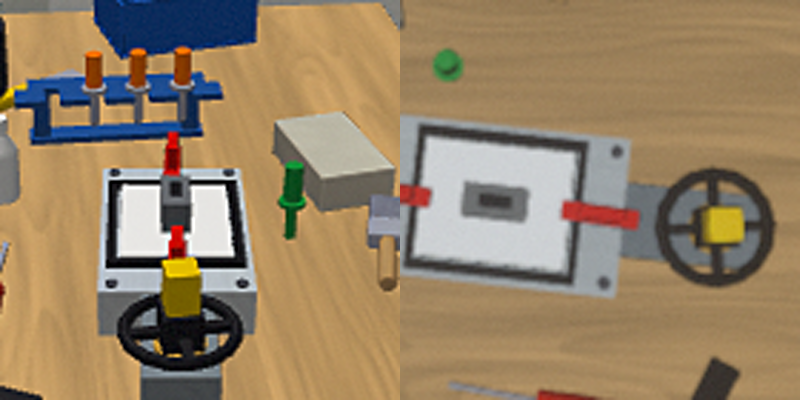

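The final picture shows the pins hanging at side crop (95–183,70) and the panel in the nest with both buttons across it. The wheel is down on the shaft at (180,330), with its post top at the seated height. Handing in.

```bash
python3 -c "
from h import *
print(arm.hand_in())"
```

```text
the job is handed in; nothing more can be done
None
```

The job is handed in at about 42 s of the 210 s; no verdict was returned, but the last images showed all three pins hanging upright in rack notches, the panel flat in the nest with both turnbuttons across it, and the handwheel down on the shaft.

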